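# Stock the spice rack and raise it one notch

### The job

Stock the spice rack on the pantry shelf: stand the steel cup that is on the rack's cork pad upright on the round coaster, stand the white pinch bowl upright on the middle of the pad in its place, and lay every spice tube in a groove of its own, letting each settle before you let go. When all is loaded, raise the tray by its red handle to the next notch up, just one, so that it stays there with everything still in place. Leave the other things on the shelf alone.

Things in the scene. Friction and masses are not known exactly. Their poses are not given: they have to be found in the camera images.
- tube1_mid (a point): glass spice tube lying on its side, orange filling, 84 mm long in all: round glass body 30 mm across and 64 mm long, then a six-sided steel cap 30.5 mm across the flats and 20 mm long, which keeps it from rolling by itself; 50 g or so. The point is its centre, half-way up and half-way along; its x axis runs along the tube, towards the cap. Absent (None) in some starts
- tube2_mid (a point): glass spice tube lying on its side, green filling, 84 mm long in all: round glass body 30 mm across and 64 mm long, then a six-sided steel cap 30.5 mm across the flats and 20 mm long, which keeps it from rolling by itself; 50 g or so. The point is its centre, half-way up and half-way along; its x axis runs along the tube, towards the cap. Absent (None) in some starts
- tube3_mid (a point): glass spice tube lying on its side, red filling, 84 mm long in all: round glass body 30 mm across and 64 mm long, then a six-sided steel cap 30.5 mm across the flats and 20 mm long, which keeps it from rolling by itself; 50 g or so. The point is its centre, half-way up and half-way along; its x axis runs along the tube, towards the cap. Absent (None) in some starts
- tube4_mid (a point): glass spice tube lying on its side, yellow filling, 84 mm long in all: round glass body 30 mm across and 64 mm long, then a six-sided steel cap 30.5 mm across the flats and 20 mm long, which keeps it from rolling by itself; 50 g or so. The point is its centre, half-way up and half-way along; its x axis runs along the tube, towards the cap. Absent (None) in some starts
- cup_mid (a point): plain stainless steel cup, open top, 74 mm tall, 56 mm across at the foot and 60 mm at the rim, wall 3 mm, about 120 g; the point is on its axis half-way up (37 mm over its foot); z is its axis. It starts on the rack's cork pad
- bowl_mid (a point): white ceramic pinch bowl, 36 mm tall, 44 mm across the foot, 60 mm across at 16 mm up, 62 mm at the rim (the wall above that is nearly upright, 4 mm thick), about 110 g; the point is on its axis half-way up (18 mm over its foot); z is its axis
- coaster_top (a point): round cork coaster lying fixed on the shelf, 110 mm across, 4 mm thick; the point is the centre of its top
- lift (a joint): height in m of the tray above its lowest position; it slides on a column at its far side. A spring pawl keeps it from sinking at notches 0, 0.045, 0.090 and lets it rise. Starts at 0. Going up, the pawl drops in about 1 mm above a notch; let go, the tray settles on it. No release: never lift to the notch after. Lifting takes 7 to 15 N; damped: lift at 0.05 m/s or slower
- handle (a point): red upright handle of the tray, a plate 30 mm (x) by 16 mm (y) that stands 51 mm above the tray's wooden plate, at the middle of the tray's front edge (the robot's side); pinch it across its 16 mm. The point is the centre of its top end; it rises with the tray; the axes are those of the rack
- pad (a point): square cork pad 88 by 88 mm at the left (+y) end of the rack's tray, where the bowl belongs; the point is the centre of its top; 85 mm in y from the nearest groove; a rim 8 mm high runs round its outer sides, 117 mm apart in x. Axes are the rack's. Rises with the tray
- groove1 (a point): groove 1 of 4 (1 is next to the pad): two zigzag steel rails 8 mm thick, 52 mm apart in x, form valleys 62 mm apart in y, flanks at 35 degrees, rail peaks 3 mm above the centre of a lying tube. Open between the rails (44 mm) down to the plate 30 mm below. Wooden end lips, level with the tube centre, stand 117 mm apart in x. The point is where a settled tube's centre lies; x runs along the groove (cap to either end). Rises with the tray
- groove2 (a point): groove 2 of 4 (1 is next to the pad): two zigzag steel rails 8 mm thick, 52 mm apart in x, form valleys 62 mm apart in y, flanks at 35 degrees, rail peaks 3 mm above the centre of a lying tube. Open between the rails (44 mm) down to the plate 30 mm below. Wooden end lips, level with the tube centre, stand 117 mm apart in x. The point is where a settled tube's centre lies; x runs along the groove (cap to either end). Rises with the tray
- groove3 (a point): groove 3 of 4 (1 is next to the pad): two zigzag steel rails 8 mm thick, 52 mm apart in x, form valleys 62 mm apart in y, flanks at 35 degrees, rail peaks 3 mm above the centre of a lying tube. Open between the rails (44 mm) down to the plate 30 mm below. Wooden end lips, level with the tube centre, stand 117 mm apart in x. The point is where a settled tube's centre lies; x runs along the groove (cap to either end). Rises with the tray
- groove4 (a point): groove 4 of 4 (1 is next to the pad): two zigzag steel rails 8 mm thick, 52 mm apart in x, form valleys 62 mm apart in y, flanks at 35 degrees, rail peaks 3 mm above the centre of a lying tube. Open between the rails (44 mm) down to the plate 30 mm below. Wooden end lips, level with the tube centre, stand 117 mm apart in x. The point is where a settled tube's centre lies; x runs along the groove (cap to either end). Rises with the tray
- mould: bystander: pink silicone flower mould lying flat, 90 mm across, 24 mm high; origin under its centre
Not all that is in view belongs to the job. What is shaped like the part that bears tube3_mid but purple is not meant.

How it is judged:
By the outcome, as a careful person would: the job done as asked, in the order asked, and still so for the second after the job is handed in, with the robot touching nothing.
Of tube1, tube2, tube3, tube4 only 3 to 4 are there at a start; the rules pass over those that are not, and their reading is None.
At some moment in a run one of bowl may be knocked a few centimetres aside while the robot is not near it.
Once in a run the grip may slacken for a moment while it holds something.
It also fails if it takes over 210 s, if anything falls off the work surface, if the arm or the gripper's body presses on something with over 40 N, if the wrist force passes 120 N, or if a joint passes its speed limit or range.

### The arm

A 6-joint arm with a two-finger parallel gripper is mounted at the origin on the work surface. World frame = base frame: x ahead of the robot, y to its left, z up, the work surface at z = 0. Lengths are in m, angles in rad, forces in N, time in s.
With the tool pointing down it reaches from about 0.25 to 0.725 m from the base axis. Payload 4 kg.
Tool frame: the origin (TCP) lies midway between the tips of the shut fingers; the grasp point (between the pads) lies 19 mm behind it; y points along the fingers, z is the direction in which the jaws open and shut, and the axes are right-handed (so a half turn about y gives the same grasp; the last joint's range is limited). The gripper opens to 85 mm and grips with 20 to 120 N. Pads are 22 mm wide; open, the fingers measure 114 mm over their backs; the gripper's body (76 mm by 85 mm) begins 54 mm behind the grasp point. The pads swing forward as they close: fully open they stand 13 mm farther back than shut.
Start: joints at [1.316, 0.241, 0.005, 1.335, 0, 1.571], TCP at [0.126, 0.484, 0.231] pointing down, gripper open.
Joint ranges: [-2.72, 2.72], [-1.05, 1.87], [-1.09, 1.28], [-1.99, 2.15], [-1.42, 1.44], [-3.14, 3.14]. Speed limits (rad/s): [2.79, 2.79, 3.14, 3.14, 3.14, 3.14].

### API

Orientations are given as a unit quaternion [x, y, z, w].
In Python, from workcell import bot gives the robot as it stands. The module is installed in compiled form; this text tells all that it offers.
- The arm moves only by the shell command python3 -m handwheel 'ROWS' [OPENING]. ROWS is JSON, a list of rows, each a list of 6 numbers: the shift along the tool's x, y, z in units of 25 mm (1.0 is 25 mm), then the turn, a rotation vector about the tool's x, y, z in units of 10 degrees (1.0 is 10 degrees). A call has exactly 5 rows; each row is the pose to reach, as a shift and turn from the pose commanded when the call began, along the tool's axes at that moment; what a row does not reach only later rows make up. A row lasts 1/8 s, in which the tool goes at most 62.5 mm and 10.7 degrees, less where a joint would pass 70% of its speed; a pose out of reach is approached as far as the arm can. A call with a gripper value outside its range is refused whole. OPENING is the gripper command: -1 is shut, 1 is fully open, values between are in proportion, set as the call begins (- or left out, the last holds). The fingers move at their own pace and stop on an object; the grip force is fixed at half the most. Time passes only in rows, so rows that repeat a pose let the fingers close, or fill a call up. It gives the time, the measured TCP pose, the force and the opening at its end, in the units of the state.
- bot.get_obs(): the state, without advancing time (a new reading comes with each control period).
- bot.camera(name): name is "scene" or "top" or "wrist"; returns a dict with "color" (420x560x3 uint8, red, green, blue), "fx", "fy", "cx", "cy" (pixels), "dist_coeffs" ([k1, k2, p1, p2, k3] as OpenCV has them; the pictures are not rectified), "rvec" (rotation vector, rad) and "tvec" (3), from world to camera coordinates, as OpenCV has them. Camera axes: x right, y down, z forward; pixel columns grow to the right and rows downward; lengths in m; the calibration is good to about 2 mm. A picture is of the moment at which its call begins. There is no depth.
- bot.job_done(): hands the job in, once; it reports no verdict.
The state is a dict: "clock": time; "joint_pos": joint angles; "joint_vel": joint speeds; "tau": joint torques, N m; "eef_pos": TCP position; "tool_rot": TCP orientation; "ft_force": force on the tool from outside, world axes, zero at the start; "ft_torque": the same for the moment, N m; "grip_width": finger opening in m.
Only numpy, scipy, OpenCV 4.12 (cv2) and the standard library are available. Lean on these libraries where they do the work, as an engineer would, in place of code of your own. Each camera call takes 0.05 s, during which the arm holds its last target.

## Working session

There is one attempt and no reset: what is moved stays moved. The work goes in short steps, Python scripts to look and compute and a shell command to move; the robot and the scene stay as the last step left them, time stands still between calls to the robot, and variables do not carry over. Pictures are saved under pics/ and viewed, and the job is handed in when it is done.

```bash
ls; mkdir -p pics; cat > h.py <<'E'
import numpy as np, cv2, pickle
from workcell import bot
from scipy.spatial.transform import Rotation as R
def snap(name,tag):
    c=bot.camera(name); pickle.dump(c,open(f'pics/{name}_{tag}.pkl','wb'))
    cv2.imwrite(f'pics/{name}_{tag}.png',c['color'][:,:,::-1]); return c
def load(name,tag): return pickle.load(open(f'pics/{name}_{tag}.pkl','rb'))
def K(c): return np.array([[c['fx'],0,c['cx']],[0,c['fy'],c['cy']],[0,0,1.]])
def ray(c,px):
    px=np.array(px,float).reshape(-1,1,2)
    u=cv2.undistortPoints(px,K(c),np.array(c['dist_coeffs'],float)).reshape(-1,2)
    Rm=cv2.Rodrigues(np.array(c['rvec'],float))[0]; t=np.array(c['tvec'],float).ravel()
    d=np.c_[u,np.ones(len(u))]@Rm; d/=np.linalg.norm(d,axis=1)[:,None]
    return -Rm.T@t, d
def onplane(c,px,z):
    o,d=ray(c,px); return o+d*((z-o[2])/d[:,2])[:,None]
def proj(c,P):
    return cv2.projectPoints(np.array(P,float).reshape(-1,1,3),np.array(c['rvec'],float),np.array(c['tvec'],float),K(c),np.array(c['dist_coeffs'],float))[0].reshape(-1,2)
def tri(c1,p1,c2,p2):
    o1,d1=ray(c1,p1);o2,d2=ray(c2,p2);d1=d1[0];d2=d2[0]
    A=np.c_[d1,-d2];s=np.linalg.lstsq(A,o2-o1,rcond=None)[0]
    a=o1+s[0]*d1;b=o2+s[1]*d2;return (a+b)/2,np.linalg.norm(a-b)
def big(path,out,x0,y0,x1,y1,f):
    im=cv2.imread(path)[y0:y1,x0:x1]; cv2.imwrite(out,cv2.resize(im,None,fx=f,fy=f,interpolation=cv2.INTER_CUBIC))
E
python3 - <<'E'
from h import *
np.set_printoptions(precision=4,suppress=True)
for k,v in bot.get_obs().items(): print(k,np.round(v,4))
for n in ['scene','top','wrist']:
    c=snap(n,'0'); o,_=ray(c,[[280,210]]); print(n,o,_,c['fx'],c['dist_coeffs'])
E
```

```text
pics
clock 0.0
joint_pos [1.316  0.2414 0.0037 1.3352 0.     1.5708]
joint_vel [-0.0013  0.0007 -0.0001  0.0005  0.0001 -0.0012]
tau [ -0.0008 -37.2319  25.2408   0.0168  -0.0002   0.    ]
eef_pos [0.1258 0.4832 0.2304]
tool_rot [ 0.7021 -0.09    0.0897 -0.7006]
ft_force [-0.3302 -0.3033 -0.3425]
ft_torque [-0.0131  0.0153  0.0295]
grip_width 0.0855
scene [1.0862 0.2245 0.8817] [[-0.5756 -0.249  -0.7789]] 411.9489632668108 [-0.0355  0.      0.      0.      0.    ]
top [ 0.3812 -0.0184  1.6349] [[ 0.0805 -0.027  -0.9964]] 527.2562867800972 [0.0123 0.     0.     0.     0.    ]
wrist [0.0578 0.5018 0.3729] [[ 0.2652 -0.0785 -0.961 ]] 345.77766961138576 [-0.0798  0.      0.      0.      0.    ]
```

View pics/scene_0.png

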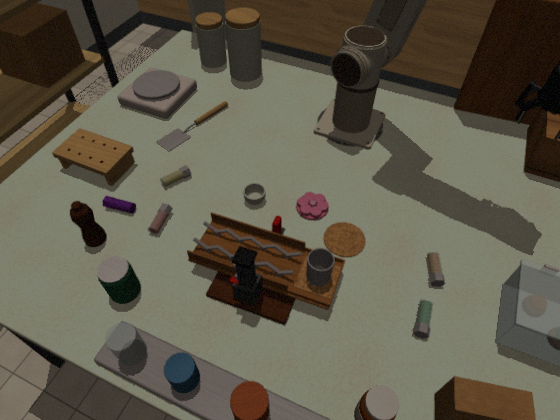

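View pics/top_0.png

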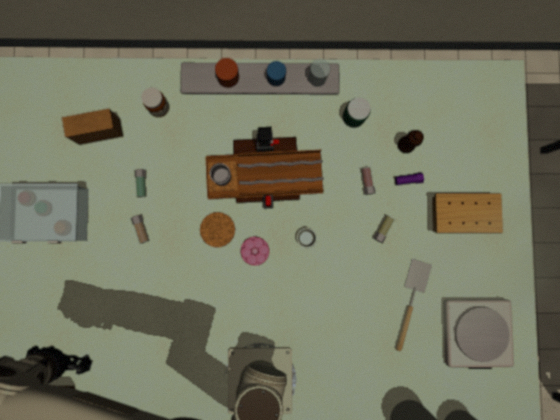

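View pics/wrist_0.png

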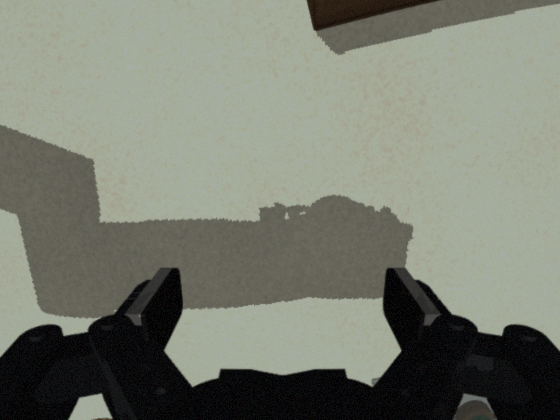

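```bash
python3 - <<'E'
from h import *
big('pics/top_0.png','pics/t1.png',120,120,280,260,5)
big('pics/top_0.png','pics/t2.png',280,120,440,260,5)
big('pics/scene_0.png','pics/s1.png',150,150,380,330,3.4)
E
```

```text
(no output)
```

View pics/t1.png

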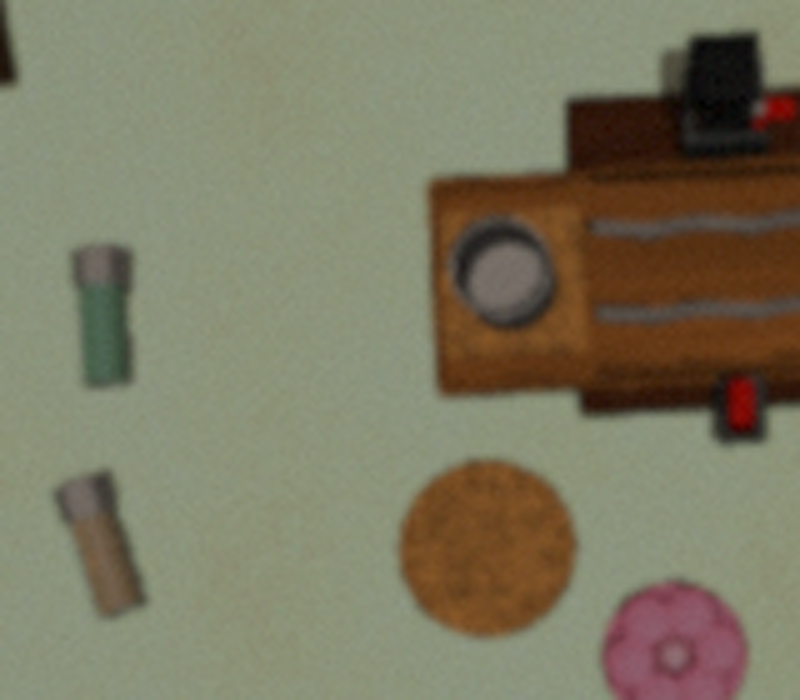

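View pics/t2.png

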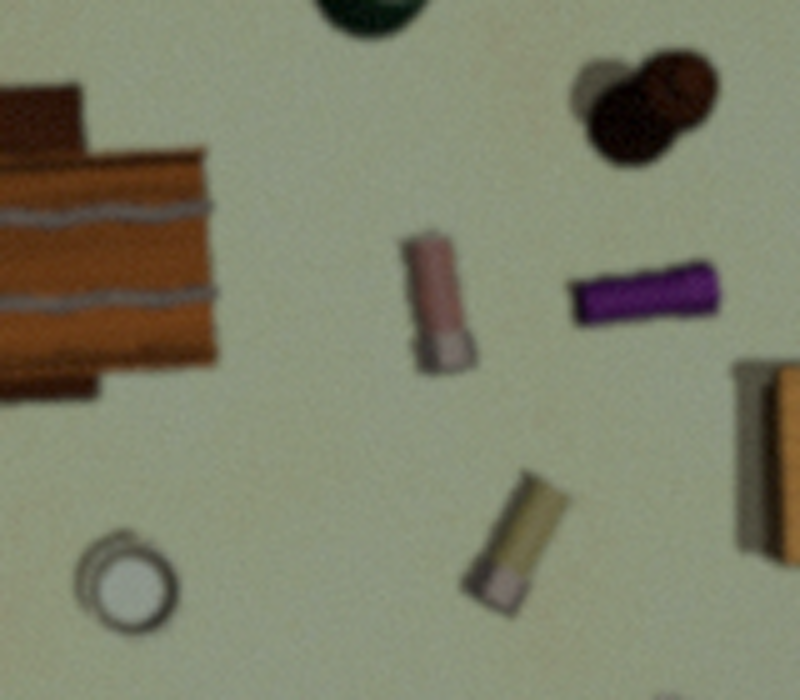

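View pics/s1.png

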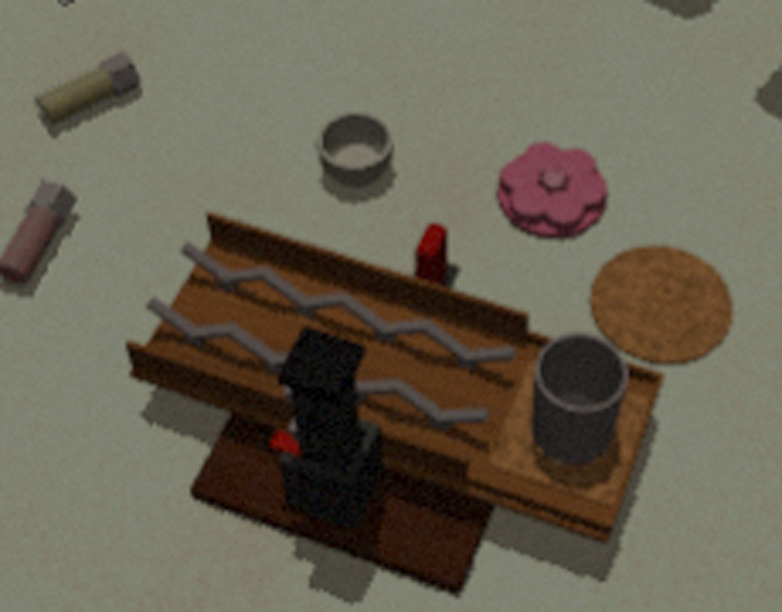

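```bash
python3 - <<'E'
from h import *
np.set_printoptions(precision=4,suppress=True)
c=load('top','0'); im=c['color']
hsv=cv2.cvtColor(cv2.GaussianBlur(im,(3,3),0),cv2.COLOR_RGB2HSV)
for p in [(140,187),(142,232),(366,176),(387,224),(384,237),(150,260),(306,237),(368,189),(140,173)]:
    print(p,hsv[p[1],p[0]])
bg=np.median(im[100:330,90:430].reshape(-1,3),axis=0); print(bg)
# foreground by difference of chroma/brightness from background
d=np.abs(im.astype(float)-cv2.GaussianBlur(im,(0,0),0.1)).sum(2)
lab=cv2.cvtColor(cv2.GaussianBlur(im,(3,3),0),cv2.COLOR_RGB2LAB).astype(float)
bgl=np.median(lab[100:330,90:430].reshape(-1,3),axis=0)
for n,(x0,y0,x1,y1) in dict(green=(125,160,156,205),orange=(125,208,156,250),red=(352,160,380,200),yellow=(370,208,402,248),bowl=(290,220,322,252),coaster=(192,205,242,252)).items():
    L=lab[y0:y1,x0:x1]; m=(np.linalg.norm((L-bgl)*[1 if n!='x' else 0,1.5,1.5],axis=2)>17).astype(np.uint8)
    cs,_=cv2.findContours(m,cv2.RETR_EXTERNAL,cv2.CHAIN_APPROX_NONE); k=max(cs,key=cv2.contourArea)+[x0,y0]
    r=cv2.minAreaRect(k); z=0.004 if n=='coaster' else 0.036 if n=='bowl' else 0.015
    w=onplane(c,[r[0]],z)[0]; bx=onplane(c,cv2.boxPoints(r),z)
    e=[np.linalg.norm(bx[i]-bx[i-1]) for i in (1,2)]
    i=np.argmax(e)+1; v=bx[i]-bx[i-1]
    print(n,np.array(r[0]),w,'sizes',np.array(e),'ang',np.degrees(np.arctan2(v[1],v[0])),'r',np.hypot(*w[:2]))
E
```

```text
(140, 187) [66 62 99]
(142, 232) [ 16  92 105]
(366, 176) [  6  84 100]
(387, 224) [ 26  83 111]
(384, 237) [ 21  40 101]
(150, 260) [ 40  40 147]
(306, 237) [ 53  21 148]
(368, 189) [ 15  34 104]
(140, 173) [ 15  33 107]
[138. 146. 121.]
green [140.  182.5] [0.5974 0.3683 0.015 ] sizes [0.0368 0.09  ] ang -178.88372753250934 r 0.7017738327069574
orange [140.2 228.6] [0.4555 0.3648 0.015 ] sizes [0.042  0.0914] ang -160.6770251441465 r 0.5835389035281857
red [367.11 180.27] [ 0.6047 -0.3336  0.015 ] sizes [0.0421 0.092 ] ang -172.95921428422972 r 0.6906389631832396
yellow [382.9 228.2] [ 0.4556 -0.3798  0.015 ] sizes [0.0905 0.044 ] ang -27.53125393223857 r 0.5931861212947922
bowl [305.25 236.75] [ 0.429  -0.1382  0.036 ] sizes [0.0581 0.0685] ang -135.22979951017163 r 0.4507424174022696
coaster [217. 229.] [0.4544 0.1319 0.004 ] sizes [0.1111 0.1112] ang -179.7227571716884 r 0.473135425884048
```

```bash
python3 - <<'E'
from h import *
big('pics/top_0.png','pics/t3.png',200,125,330,215,6.1)
big('pics/scene_0.png','pics/s2.png',270,200,360,310,5.4)
big('pics/scene_0.png','pics/s3.png',180,205,290,305,5.8)
E
```

```text
(no output)
```

View pics/t3.png

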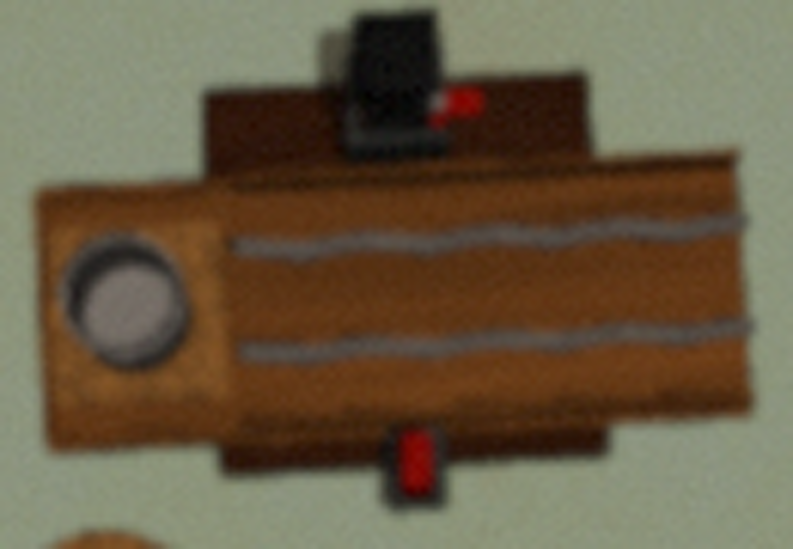

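View pics/s2.png

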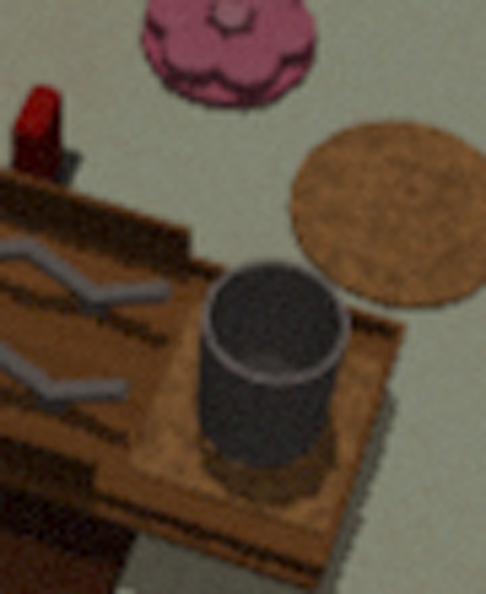

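View pics/s3.png

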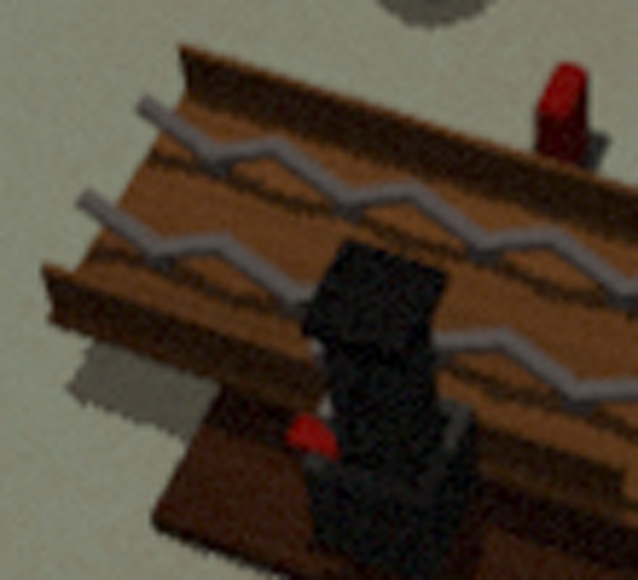

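```bash
python3 - <<'E'
from h import *
np.set_printoptions(precision=4,suppress=True)
t=load('top','0');s=load('scene','0')
T=lambda p:[[200+p[0]/6.1,125+p[1]/6.1]]
S2=lambda p:[[270+p[0]/5.4,200+p[1]/5.4]]
S3=lambda p:[[180+p[0]/5.8,205+p[1]/5.8]]
for n,a,b in [('Lnear',T((52,448)),S2((403,325))),('Rnear',T((750,412)),S3((182,46))),('Rfar',T((737,155)),S3((45,267))),
 ('railfarR',T((742,220)),S3((82,195))),('railnearR',T((748,325)),S3((145,100))),('railnearL',T((243,352)),S2((168,288))),('railfarL',T((232,245)),S2((125,388))),
 ('handle',T((418,462)),S3((567,82))),('col',T((397,45)),S3((380,290))),('cuprim',T((125,302)),S2((276,322))),
 ('bowl',[[280+132/5,120+588/5]],[[150+355/3.4,150+140/3.4]])]:
    P,e=tri(t,a,s,b); print(n,P,'gap',round(e,4))
E
```

```text
Lnear [0.5444 0.1573 0.044 ] gap 0.0056
Rnear [ 0.5613 -0.1912  0.0621] gap 0.0015
Rfar [ 0.6877 -0.1837  0.067 ] gap 0.0025
railfarR [ 0.6542 -0.1854  0.0732] gap 0.0021
railnearR [ 0.6017 -0.1871  0.0739] gap 0.0035
railnearL [0.5882 0.0613 0.0744] gap 0.0055
railfarL [0.6413 0.0653 0.0752] gap 0.0024
handle [ 0.5322 -0.0239  0.0925] gap 0.0059
col [ 0.7122 -0.0135  0.1953] gap 0.0071
cuprim [0.6076 0.1153 0.1109] gap 0.0044
bowl [ 0.4259 -0.1406  0.0299] gap 0.0034
```

```bash
cat >> h.py <<'E'
np.set_printoptions(precision=3,suppress=True)
def pose():
    o=bot.get_obs(); return np.array(o['eef_pos']),R.from_quat(o['tool_rot']),o
def go(x,y,z,yaw=None):
    """units to go: target TCP, tool down; jaw (tool z) direction yaw in deg (world)"""
    p,r,o=pose(); M=r.as_matrix()
    d=M.T@(np.array([x,y,z])-p)/0.025
    if yaw is None: yaw=np.degrees(np.arctan2(M[1,2],M[0,2]))
    best=None
    for a in (yaw,):
        zz=np.array([np.cos(np.radians(a)),np.sin(np.radians(a)),0]); yy=np.array([0,0,-1.]); xx=np.cross(yy,zz)
        T=np.c_[xx,yy,zz]; rv=np.degrees((R.from_matrix(M.T@T)).as_rotvec())/10
        best=rv
    print('pos',p,'jawyaw',round(np.degrees(np.arctan2(M[1,2],M[0,2])),1),'down',M[:,1],'q6',round(o['joint_pos'][5],2))
    print('GO',np.round(d,2),'turn',np.round(best,2),'w',round(o['grip_width'],4),'F',o['ft_force'],'t',o['clock'])
E
python3 - <<'E'
from h import *
p,r,o=pose(); print(r.as_matrix())
go(0.56,0.117,0.26,90+3)
go(0.56,0.117,0.26,-90+3)
E
```

```text
[[ 0.968 -0.     0.252]
 [-0.252 -0.002  0.968]
 [ 0.    -1.    -0.002]]
pos [0.126 0.483 0.231] jawyaw 75.4 down [-0.    -0.002 -1.   ] q6 1.57
GO [20.5  -1.16 -9.81] turn [ 0.01 -1.76 -0.  ] w 0.0856 F [0.524 0.049 0.326] t 0.15
pos [0.126 0.483 0.231] jawyaw 75.4 down [-0.    -0.002 -1.   ] q6 1.57
GO [20.5  -1.16 -9.81] turn [ 0.   16.24  0.01] w 0.0856 F [0.524 0.049 0.326] t 0.15
```

```bash
python3 -m handwheel '[[2,-0.2,-1,0,-0.4,0],[4.2,-0.4,-2,0,-0.8,0],[6.4,-0.6,-3,0,-1.2,0],[8.4,-0.9,-4,0,-1.5,0],[10.4,-1.1,-5,0,-1.76,0]]' 1; python3 -c "
from h import *
go(0.54,0.117,0.26,93)"
```

```text
clock: 0.78
eef_pos: [0.3473, 0.296, 0.259]
tool_rot: [-0.707, -0.019, 0.019, 0.707]
ft_force: [0.4, 0.4, 0.4]
grip_width: 0.0854
pos [0.347 0.296 0.259] jawyaw 93.1 down [ 0.  0. -1.] q6 0.65
GO [ 7.31 -0.04 -7.56] turn [-0.    0.01  0.  ] w 0.0854 F [0.403 0.416 0.406] t 0.775
```

```bash
python3 -m handwheel '[[1.5,0,-1.5,0,0,0],[3.1,0,-3.1,0,0,0],[4.7,0,-4.7,0,0,0],[6,0,-6.2,0,0,0],[7.3,0,-7.5,0,0,0]]'; python3 -c "
from h import *
go(0.61,0.117,0.2,93)
snap('wrist','1')"
```

```text
clock: 1.4
eef_pos: [0.5391, 0.118, 0.2584]
tool_rot: [0.707, 0.018, -0.018, -0.707]
ft_force: [-0.1, -0.1, 0.0]
grip_width: 0.085
pos [0.539 0.118 0.258] jawyaw 92.9 down [-0.001 -0.    -1.   ] q6 0.16
GO [ 2.83  2.33 -0.19] turn [ 0.   -0.01 -0.  ] w 0.085 F [-0.103 -0.111  0.01 ] t 1.4
```

View pics/wrist_1.png

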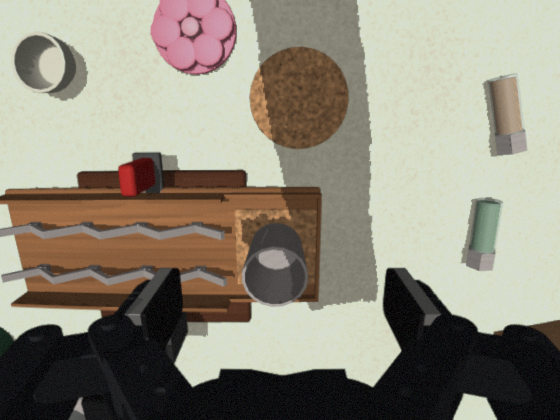

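```bash
python3 - <<'E'
from h import *
c=load('wrist','1'); o,_=ray(c,[[280,210]]); print('cam',o)
for n,p,z in [('cup rim c',(276,275),.111),('rimL',(245,275),.111),('rimR',(307,275),.111),('pad nearR',(312,210),.037),('pad nearL',(236,209),.037),('tray nearR rim',(320,190),.045),('tray farR',(318,301),.045),('railnear L end',(224,235),.074),('railnear R end',(0,233),.074),('railfar L end',(224,283),.074),('coaster',(299,98),.004),('handle top',(128,180),.092),('bowl',(41,63),.036),('green',(484,233),.015),('orange',(508,114),.015),
 ('v1',(199,222),.066),('v2',(137,226),.066),('v3',(88,226),.066),('v4',(36,230),.066)]:
    print(n,onplane(c,[p],z)[0])
E
python3 -c "
from h import *
big('pics/wrist_1.png','pics/w1.png',0,140,340,330,2.3)"
```

```text
cam [0.469 0.115 0.401]
cup rim c [0.615 0.116 0.111]
rimL [0.616 0.087 0.111]
rimR [0.613 0.145 0.111]
pad nearR [0.571 0.152 0.037]
pad nearL [0.574 0.069 0.037]
tray nearR rim [0.547 0.158 0.045]
tray farR [0.679 0.167 0.045]
railnear L end [0.592 0.062 0.074]
railnear R end [ 0.603 -0.181  0.074]
railfar L end [0.646 0.062 0.074]
coaster [0.453 0.132 0.004]
handle top [ 0.536 -0.025  0.092]
bowl [ 0.428 -0.137  0.036]
green [0.596 0.367 0.015]
orange [0.455 0.367 0.015]
v1 [0.582 0.035 0.066]
v2 [ 0.59  -0.03   0.066]
v3 [ 0.593 -0.083  0.066]
v4 [ 0.601 -0.144  0.066]
```

View pics/w1.png

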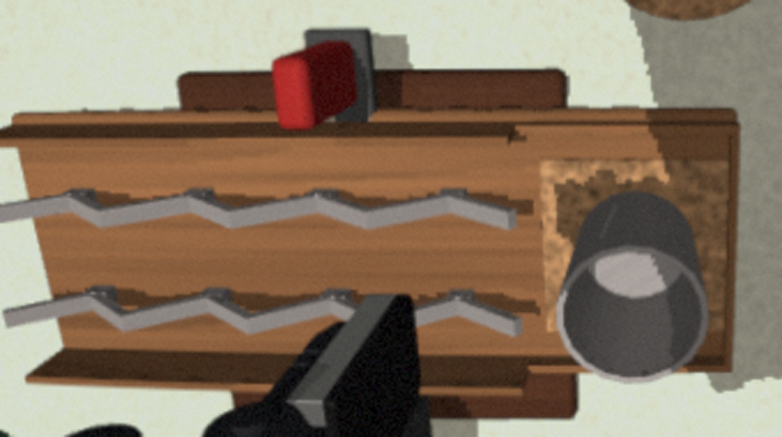

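```bash
python3 -m handwheel '[[1.5,0.5,-0.1,0,0,0],[2.95,1.5,-0.25,0,0,0],[2.95,3,-0.25,0,0,0],[2.95,4.5,-0.25,0,0,0],[2.95,5.5,-0.25,0,0,0]]'; python3 -c "
from h import *
go(0.613,0.116,0.078,93)
snap('wrist','2')"
```

```text
clock: 2.08
eef_pos: [0.6107, 0.1172, 0.1184]
tool_rot: [0.707, 0.017, -0.02, -0.707]
ft_force: [0.5, -0.1, 0.5]
grip_width: 0.0852
pos [0.611 0.117 0.118] jawyaw 93.0 down [-0.004 -0.001 -1.   ] q6 0.14
GO [ 0.1   1.61 -0.05] turn [ 0.   -0.   -0.02] w 0.0852 F [ 0.517 -0.13   0.453] t 2.075
```

View pics/wrist_2.png

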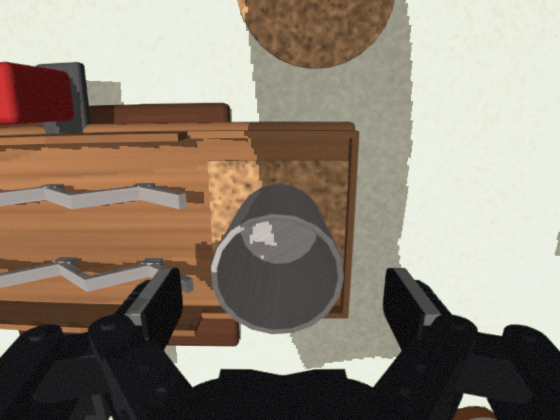

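```bash
python3 -m handwheel '[[0.1,0.6,0,0,0,0],[0.1,1.2,0,0,0,0],[0.1,1.6,0,0,0,0],[0.1,1.6,0,0,0,0],[0.1,1.6,0,0,0,0]]'; python3 -m handwheel '[[0,0,0,0,0,0],[0,0,0,0,0,0],[0,0,0,0,0,0],[0,0,0,0,0,0],[0,0,0,0,0,0]]' -1;  python3 -c "
from h import *
go(0.613,0.116,0.078,93)
snap('wrist','3')"
```

```text
clock: 2.75
eef_pos: [0.6151, 0.1175, 0.082]
tool_rot: [-0.707, -0.019, 0.018, 0.707]
ft_force: [-0.2, -0.4, -0.0]
grip_width: 0.0853
clock: 3.38
eef_pos: [0.6153, 0.1173, 0.0824]
tool_rot: [0.707, 0.019, -0.018, -0.707]
ft_force: [-0.9, -0.7, 5.7]
grip_width: 0.0582
pos [0.615 0.117 0.082] jawyaw 93.0 down [ 0.002  0.    -1.   ] q6 0.14
GO [-0.09  0.18 -0.05] turn [ 0.   -0.    0.01] w 0.0582 F [-0.911 -0.695  5.662] t 3.375
```

View pics/wrist_3.png

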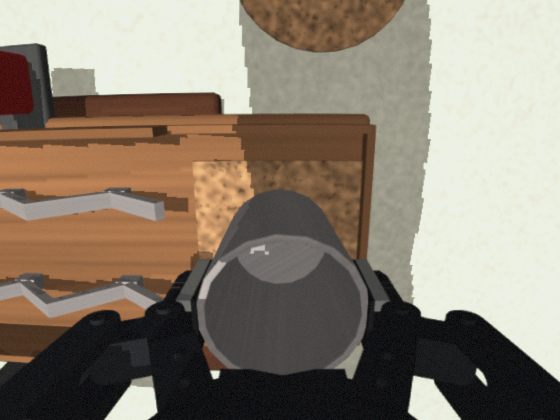

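```bash
python3 -m handwheel '[[0,-0.5,0,0,0,0],[0,-1,0,0,0,0],[0,-1.5,0,0,0,0],[0,-1.7,0,0,0,0],[-1,-1.7,0,0,0,0]]'; python3 -c "
from h import *
go(0.454,0.132,0.075,93)"
```

```text
clock: 4.05
eef_pos: [0.5913, 0.1163, 0.1245]
tool_rot: [-0.707, -0.019, 0.017, 0.707]
ft_force: [-0.4, 0.5, -0.7]
grip_width: 0.0579
pos [0.591 0.116 0.124] jawyaw 93.0 down [ 0.003  0.001 -1.   ] q6 0.14
GO [-5.46  1.96  0.91] turn [-0.   -0.    0.02] w 0.0579 F [-0.426  0.47  -0.726] t 4.05
```

```bash
python3 -m handwheel '[[-1.4,0,0.2,0,0,0],[-2.9,0,0.5,0,0,0],[-4.4,0.4,0.7,0,0,0],[-5.4,1.1,0.9,0,0,0],[-5.4,1.5,0.9,0,0,0]]'; python3 -c "
from h import *
go(0.454,0.132,0.05,93)
snap('wrist','4')"
```

```text
clock: 4.68
eef_pos: [0.4513, 0.1314, 0.0857]
tool_rot: [0.707, 0.018, -0.02, -0.707]
ft_force: [0.1, -0.0, -0.9]
grip_width: 0.058
pos [0.451 0.131 0.086] jawyaw 93.1 down [-0.002 -0.001 -1.   ] q6 0.23
GO [0.11 1.43 0.02] turn [ 0.    0.01 -0.01] w 0.058 F [ 0.054 -0.012 -0.901] t 4.675
```

View pics/wrist_4.png

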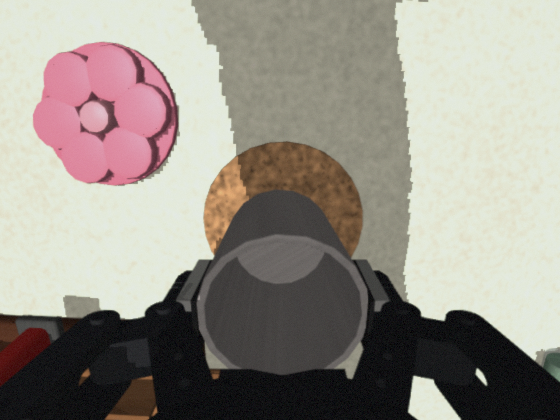

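```bash
python3 -m handwheel '[[0.08,0.5,0,0,0,0],[0.08,1,0,0,0,0],[0.08,1.3,0,0,0,0],[0.08,1.38,0,0,0,0],[0.08,1.44,0,0,0,0]]'; python3 -c "
from h import *
go(0.454,0.132,0.05,93)"
```

```text
clock: 5.35
eef_pos: [0.4559, 0.1316, 0.0502]
tool_rot: [-0.707, -0.019, 0.018, 0.707]
ft_force: [-0.3, -0.4, -0.6]
grip_width: 0.0581
pos [0.456 0.132 0.05 ] jawyaw 93.0 down [ 0.  0. -1.] q6 0.23
GO [-0.08  0.01  0.02] turn [-0. -0.  0.] w 0.0581 F [-0.272 -0.447 -0.626] t 5.35
```

```bash
python3 -m handwheel '[[0,0.03,0,0,0,0],[0,0.06,0,0,0,0],[0,0.09,0,0,0,0],[0,0.12,0,0,0,0],[0,0.12,0,0,0,0]]'; python3 -c "
from h import *
go(0.454,0.132,0.05,93)"
```

```text
clock: 5.98
eef_pos: [0.4557, 0.1316, 0.0473]
tool_rot: [0.707, 0.019, -0.019, -0.707]
ft_force: [-0.1, -0.3, -2.0]
grip_width: 0.0578
pos [0.456 0.132 0.047] jawyaw 93.0 down [-0. -0. -1.] q6 0.23
GO [-0.07 -0.11  0.02] turn [ 0.  0. -0.] w 0.0578 F [-0.13  -0.338 -1.951] t 5.975
```

```bash
python3 -m handwheel '[[0,0.03,0,0,0,0],[0,0.06,0,0,0,0],[0,0.09,0,0,0,0],[0,0.12,0,0,0,0],[0,0.12,0,0,0,0]]'; python3 -c "
from h import *
go(0.454,0.132,0.05,93)"
```

```text
clock: 6.6
eef_pos: [0.4556, 0.1316, 0.0442]
tool_rot: [0.707, 0.018, -0.019, -0.707]
ft_force: [0.1, 0.3, -1.5]
grip_width: 0.0583
pos [0.456 0.132 0.044] jawyaw 93.0 down [-0. -0. -1.] q6 0.23
GO [-0.06 -0.23  0.02] turn [ 0.  0. -0.] w 0.0583 F [ 0.092  0.3   -1.476] t 6.6
```

```bash
python3 -m handwheel '[[0,0.03,0,0,0,0],[0,0.06,0,0,0,0],[0,0.09,0,0,0,0],[0,0.12,0,0,0,0],[0,0.12,0,0,0,0]]'; python3 -c "
from h import *
go(0.454,0.132,0.05,93)
snap('scene','5'); big('pics/scene_5.png','pics/s5.png',270,130,430,270,5)"
```

```text
clock: 7.22
eef_pos: [0.4556, 0.1316, 0.0412]
tool_rot: [0.707, 0.018, -0.019, -0.707]
ft_force: [-0.3, 0.7, -1.4]
grip_width: 0.058
pos [0.456 0.132 0.041] jawyaw 93.0 down [-0. -0. -1.] q6 0.23
GO [-0.06 -0.35  0.02] turn [ 0.  0. -0.] w 0.058 F [-0.255  0.693 -1.412] t 7.225
```

View pics/s5.png

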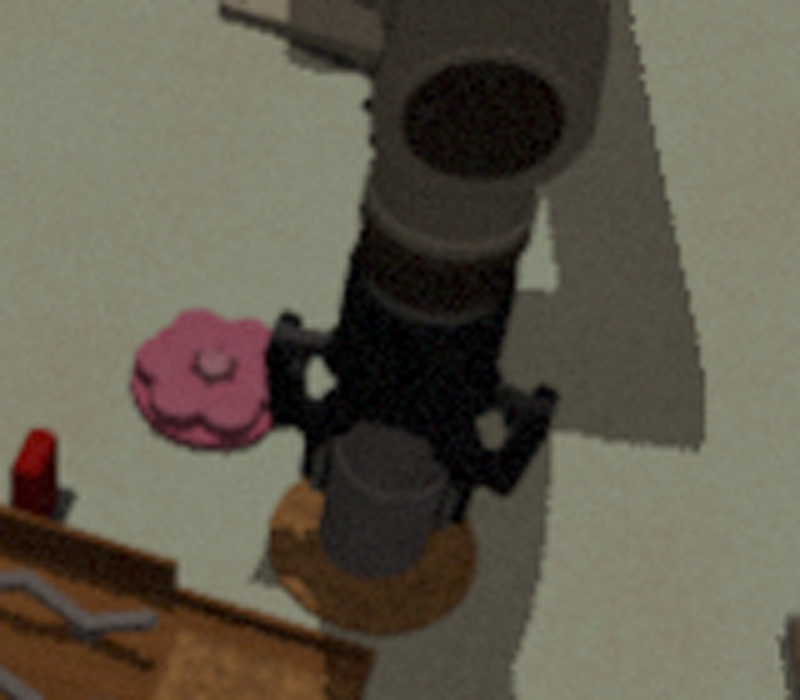

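```bash
python3 - <<'E'
from h import *
c=load('scene','5')
for p in [(345,245.0)]:
    for z in (0.004,.008,.012,.016,.02): print(z,onplane(c,[p],z)[0])
P=proj(c,[[.4556+.028*np.cos(a)*1,.1316+.028*np.sin(a),.004] for a in np.linspace(0,6.28,13)]); print(P[P[:,1].argmax()])
print((proj(c,[[.4556+.028*.95,.1316+.028*.3,z] for z in (.004,.008,.012)])))
print((proj(c,[[.4556+.03*np.cos(a),.1316+.03*np.sin(a),.078] for a in (0,1.57,3.14,4.7)])-[270,130])*5)
E
```

```text
0.004 [0.474 0.143 0.004]
0.008 [0.476 0.143 0.008]
0.012 [0.479 0.144 0.012]
0.016 [0.482 0.144 0.016]
0.02 [0.485 0.145 0.02 ]
[345.149 247.161]
[[342.783 247.105]
 [342.986 246.234]
 [343.191 245.357]]
[[365.037 499.809]
 [442.902 475.207]
 [403.551 411.565]
 [327.273 434.413]]
```

```bash
python3 -m handwheel '[[0,0.03,0,0,0,0],[0,0.06,0,0,0,0],[0,0.09,0,0,0,0],[0,0.12,0,0,0,0],[0,0.12,0,0,0,0]]'; python3 -c "
from h import *
go(0.454,0.132,0.05,93)
snap('wrist','5')"
```

```text
clock: 7.9
eef_pos: [0.4558, 0.1316, 0.0385]
tool_rot: [-0.707, -0.019, 0.018, 0.707]
ft_force: [-0.3, -0.6, 1.0]
grip_width: 0.0581
pos [0.456 0.132 0.039] jawyaw 93.0 down [ 0.  0. -1.] q6 0.23
GO [-0.07 -0.46  0.02] turn [-0. -0.  0.] w 0.0581 F [-0.33  -0.629  0.985] t 7.9
```

View pics/wrist_5.png

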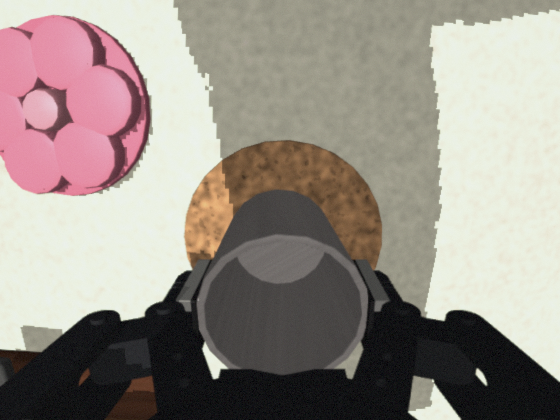

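```bash
python3 -m handwheel '[[0,0.02,0,0,0,0],[0,0.03,0,0,0,0],[0,0.04,0,0,0,0],[0,0.04,0,0,0,0],[0,0.04,0,0,0,0]]'; python3 -c "
from h import *
go(0.454,0.132,0.05,93)"
```

```text
clock: 8.57
eef_pos: [0.456, 0.1316, 0.0384]
tool_rot: [-0.707, -0.019, 0.018, 0.707]
ft_force: [-2.9, -1.0, 9.0]
grip_width: 0.0578
pos [0.456 0.132 0.038] jawyaw 93.0 down [ 0.001  0.    -1.   ] q6 0.23
GO [-0.08 -0.46  0.02] turn [-0.   -0.    0.01] w 0.0578 F [-2.884 -0.995  9.012] t 8.575
```

```bash
python3 -m handwheel '[[0,-0.04,0,0,0,0],[0,-0.04,0,0,0,0],[0,-0.04,0,0,0,0],[0,-0.04,0,0,0,0],[0,-0.04,0,0,0,0]]' 1;python3 -m handwheel '[[0,-0.5,0,0,0,0],[0,-1.5,0,0,0,0],[0,-2.5,0,0,0,0],[0,-4,0,0,0,0],[0,-5.5,0,0,0,0]]'; python3 -c "
from h import *
go(0.35,-0.05,0.25,93)
snap('wrist','6')"
```

```text
clock: 9.2
eef_pos: [0.4556, 0.1316, 0.0382]
tool_rot: [0.707, 0.018, -0.019, -0.707]
ft_force: [-0.6, 0.4, 0.4]
grip_width: 0.0856
clock: 9.82
eef_pos: [0.4556, 0.1316, 0.1778]
tool_rot: [-0.707, -0.019, 0.018, 0.707]
ft_force: [0.8, 0.3, -0.1]
grip_width: 0.0854
pos [0.456 0.132 0.178] jawyaw 93.0 down [ 0.001  0.    -1.   ] q6 0.23
GO [-4.6  -2.89 -7.03] turn [-0.  0.  0.] w 0.0854 F [ 0.834  0.346 -0.143] t 9.825
```

View pics/wrist_6.png

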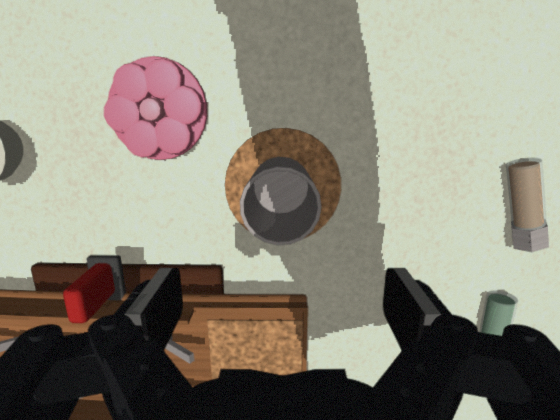

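```bash
python3 -m handwheel '[[-0.2,0,-2,0,0,0],[-0.6,0,-4.4,0,0,0],[-1.0,0,-6.8,0,0,0],[-1.4,0,-8.9,0,0,0],[-1.7,0.3,-10.7,0,0,0]]'; python3 -c "
from h import *
go(0.428,-0.138,0.14,93)
snap('wrist','7')"
```

```text
clock: 10.5
eef_pos: [0.4274, -0.1399, 0.1696]
tool_rot: [0.707, 0.019, -0.017, -0.707]
ft_force: [0.9, 0.6, -0.9]
grip_width: 0.0851
pos [ 0.427 -0.14   0.17 ] jawyaw 92.9 down [ 0.003 -0.001 -1.   ] q6 -0.37
GO [0.02 1.19 0.08] turn [ 0.01 -0.01  0.02] w 0.0851 F [ 0.946  0.608 -0.949] t 10.5
```

View pics/wrist_7.png

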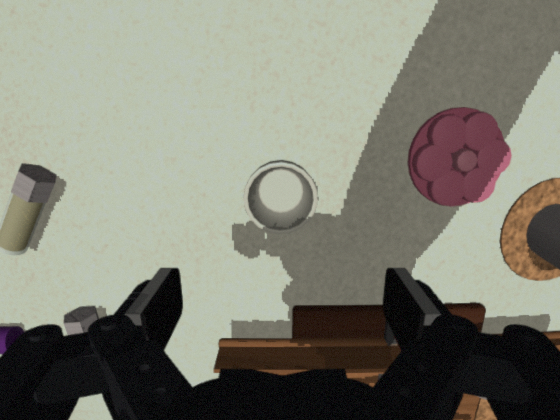

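```bash
python3 -c "
from h import *
c=load('wrist','7')
print(onplane(c,[(281,196),(243,194),(319,194),(281,161),(281,231)],.036))
print('yellow',onplane(c,[(26,212)],.015))
c=load('wrist','6'); print('cup',onplane(c,[(281,205)],.078),'coaster',onplane(c,[(283,183)],.004))
print('pad near corners',onplane(c,[(209,320),(299,320)],.047), 'handle', onplane(c,[(89,302)],.094))
"
```

```text
[[ 0.425 -0.141  0.036]
 [ 0.425 -0.172  0.036]
 [ 0.421 -0.11   0.036]
 [ 0.396 -0.143  0.036]
 [ 0.455 -0.14   0.036]]
yellow [[ 0.457 -0.38   0.015]]
cup [[0.451 0.131 0.078]] coaster [[0.45  0.132 0.004]]
pad near corners [[0.572 0.07  0.047]
 [0.567 0.153 0.047]] handle [[ 0.531 -0.012  0.094]]
```

```bash
python3 -m handwheel '[[0,1.2,0,0,0,0],[0,2.6,0,0,0,0],[0,4,0,0,0,0],[0,5.2,0,0,0,0],[0,5.6,0,0,0,0]]'; python3 -c "
from h import *
go(0.428,-0.141,0.012,93)
snap('wrist','8')"
```

```text
clock: 11.18
eef_pos: [0.4261, -0.1372, 0.0272]
tool_rot: [-0.707, -0.018, 0.019, 0.707]
ft_force: [-0.3, 0.4, -1.2]
grip_width: 0.0849
pos [ 0.426 -0.137  0.027] jawyaw 93.0 down [-0.003  0.001 -1.   ] q6 -0.36
GO [ 0.07  0.61 -0.16] turn [-0.01  0.   -0.01] w 0.0849 F [-0.278  0.372 -1.241] t 11.175
```

View pics/wrist_8.png

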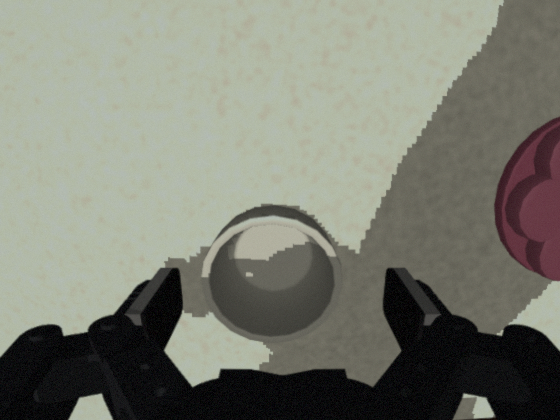

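```bash
python3 -m handwheel '[[0.05,0,-0.19,0,0,0],[0.07,0.2,-0.19,0,0,0],[0.07,0.6,-0.19,0,0,0],[0.07,0.6,-0.19,0,0,0],[0.07,0.6,-0.19,0,0,0]]'; python3 -m handwheel '[[0,0,0,0,0,0],[0,0,0,0,0,0],[0,0,0,0,0,0],[0,0,0,0,0,0],[0,0,0,0,0,0]]' -1;  python3 -c "
from h import *
go(0.428,-0.141,0.012,93)
snap('wrist','9')"
```

```text
clock: 11.85
eef_pos: [0.4291, -0.1423, 0.0132]
tool_rot: [-0.707, -0.018, 0.019, 0.707]
ft_force: [0.1, -0.2, -0.2]
grip_width: 0.0853
clock: 12.48
eef_pos: [0.4294, -0.1423, 0.0143]
tool_rot: [-0.707, -0.019, 0.018, 0.707]
ft_force: [-2.7, 0.8, 8.9]
grip_width: 0.06
pos [ 0.429 -0.142  0.014] jawyaw 93.0 down [ 0.001  0.    -1.   ] q6 -0.37
GO [-0.06  0.09  0.06] turn [0. 0. 0.] w 0.06 F [-2.716  0.795  8.879] t 12.475
```

View pics/wrist_9.png

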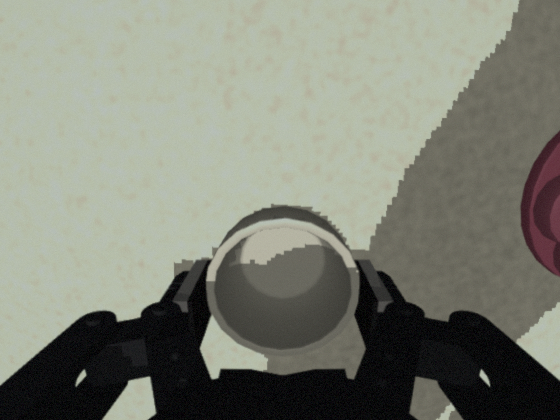

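```bash
python3 -m handwheel '[[0,-1,0,0,0,0],[0,-2.2,0,0,0,0],[0,-3.6,0,0,0,0],[0,-5,0.8,0,0,0],[0,-5.6,2.4,0,0,0]]';   python3 -c "
from h import *
go(0.56,0.116,0.15,93)"
```

```text
clock: 13.15
eef_pos: [0.4275, -0.0829, 0.1555]
tool_rot: [0.707, 0.019, -0.016, -0.707]
ft_force: [-0.1, 1.3, -1.4]
grip_width: 0.06
pos [ 0.428 -0.083  0.156] jawyaw 92.8 down [ 0.004 -0.001 -1.   ] q6 -0.24
GO [5.69 0.24 7.68] turn [ 0.01 -0.02  0.02] w 0.06 F [-0.08   1.275 -1.389] t 13.15
```

```bash
python3 -m handwheel '[[1.1,0,1.5,0,0,0],[2.3,0,3.1,0,0,0],[3.5,0,4.7,0,0,0],[4.6,0,6.3,0,0,0],[5.7,0,7.7,0,0,0]]';   python3 -c "
from h import *
go(0.613,0.116,0.062,93); snap('wrist','10')"
```

```text
clock: 13.78
eef_pos: [0.5587, 0.1189, 0.153]
tool_rot: [0.707, 0.019, -0.019, -0.707]
ft_force: [0.8, -0.8, -1.0]
grip_width: 0.0598
pos [0.559 0.119 0.153] jawyaw 93.0 down [-0. -0. -1.] q6 0.16
GO [ 2.16  3.64 -0.23] turn [ 0.  0. -0.] w 0.0598 F [ 0.772 -0.827 -0.964] t 13.775
```

View pics/wrist_10.png

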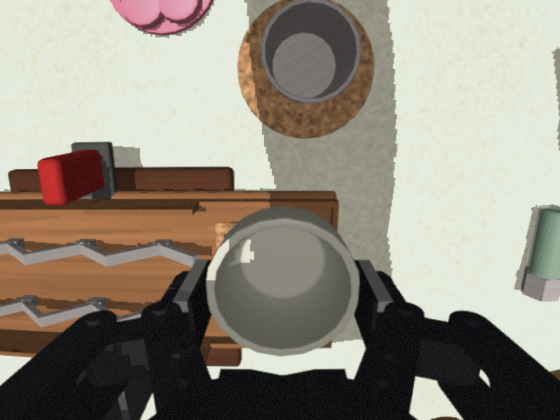

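```bash
python3 - <<'E'
from h import *
c=load('wrist','10'); print('bowl rim',onplane(c,[(283,281),(209,281),(358,281),(283,352)],.153+.022))
c=load('wrist','3'); print('w3 pad',onplane(c,[(194,161),(362,160)],.048),'tcp',(.6153,.1173), 'cup rim',onplane(c,[(284,307)],.0824+.0395))
c=load('wrist','2'); print('w2 pad',onplane(c,[(209,161),(349,161)],.048),'rim in',onplane(c,[(353,123),(348,318)],.055))
c=load('wrist','1'); print('w1 pad',onplane(c,[(236,209),(312,210)],.048))
c=load('wrist','6'); print('w6 pad',onplane(c,[(209,320),(299,320)],.048))
t=load('top','0'); T=lambda p:[[200+p[0]/6.1,125+p[1]/6.1]]
print('top pad',[onplane(t,T(p),.048)[0] for p in [(52,225),(222,222),(232,400),(60,403)]])
print('handle top',onplane(t,T((418,462)),.094),'trayc',[onplane(t,T(p),.055)[0] for p in[(38,192),(52,448)]], [onplane(t,T(p),.071)[0] for p in[(737,155),(750,412)]])
E
```

```text
bowl rim [[0.551 0.119 0.175]
 [0.553 0.09  0.175]
 [0.55  0.148 0.175]
 [0.585 0.121 0.175]]
w3 pad [[0.572 0.07  0.048]
 [0.567 0.156 0.048]] tcp (0.6153, 0.1173) cup rim [[0.609 0.118 0.122]]
w2 pad [[0.572 0.07  0.048]
 [0.568 0.156 0.048]] rim in [[0.544 0.155 0.055]
 [0.674 0.166 0.055]]
w1 pad [[0.571 0.07  0.048]
 [0.568 0.151 0.048]]
w6 pad [[0.572 0.071 0.048]
 [0.567 0.153 0.048]]
top pad [array([0.656, 0.155, 0.048]), array([0.658, 0.071, 0.048]), array([0.569, 0.065, 0.048]), array([0.567, 0.15 , 0.048])]
handle top [[ 0.533 -0.027  0.094]] trayc [array([0.671, 0.161, 0.055]), array([0.544, 0.153, 0.055])] [array([ 0.688, -0.184,  0.071]), array([ 0.56 , -0.19 ,  0.071])]
```

```bash
python3 -m handwheel '[[1.2,0,-0.15,0,0,0],[2.37,0.5,-0.3,0,0,0],[2.37,1.7,-0.3,0,0,0],[2.37,2.7,-0.3,0,0,0],[2.37,3.1,-0.3,0,0,0]]';   python3 -c "
from h import *
go(0.618,0.114,0.062,93); snap('wrist','11')"
```

```text
clock: 14.45
eef_pos: [0.6162, 0.1124, 0.0734]
tool_rot: [0.707, 0.017, -0.02, -0.707]
ft_force: [0.5, 0.7, -0.7]
grip_width: 0.06
pos [0.616 0.112 0.073] jawyaw 93.0 down [-0.004 -0.001 -1.   ] q6 0.13
GO [0.08 0.46 0.06] turn [ 0.   -0.   -0.03] w 0.06 F [ 0.515  0.681 -0.683] t 14.45
```

View pics/wrist_11.png

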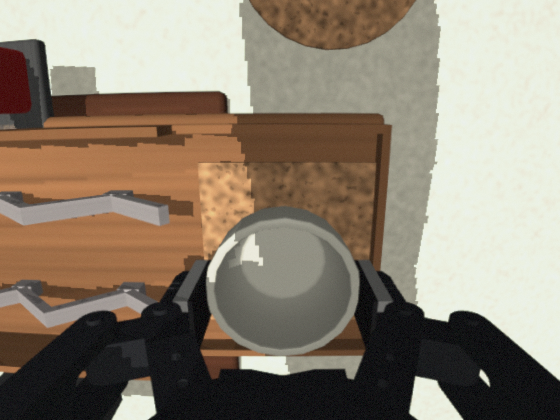

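```bash
python3 -m handwheel '[[0.05,0.15,0.06,0,0,0],[0.05,0.3,0.06,0,0,0],[0.05,0.38,0.06,0,0,0],[0.05,0.42,0.06,0,0,0],[0.05,0.42,0.06,0,0,0]]';   python3 -c "
from h import *
go(0.618,0.114,0.062,93)"
```

```text
clock: 15.12
eef_pos: [0.6191, 0.1144, 0.0655]
tool_rot: [-0.707, -0.019, 0.018, 0.707]
ft_force: [0.1, 0.1, -0.8]
grip_width: 0.06
pos [0.619 0.114 0.065] jawyaw 93.0 down [ 0.  0. -1.] q6 0.13
GO [-0.05  0.14 -0.01] turn [-0. -0.  0.] w 0.06 F [ 0.134  0.117 -0.761] t 15.125
```

```bash
python3 -m handwheel '[[0,0.04,0,0,0,0],[0,0.08,0,0,0,0],[0,0.12,0,0,0,0],[0,0.14,0,0,0,0],[0,0.14,0,0,0,0]]';   python3 -c "
from h import *
go(0.618,0.114,0.062,93)"
```

```text
clock: 15.75
eef_pos: [0.6191, 0.1144, 0.0624]
tool_rot: [-0.707, -0.019, 0.018, 0.707]
ft_force: [-1.8, -0.4, 3.8]
grip_width: 0.0599
pos [0.619 0.114 0.062] jawyaw 93.0 down [ 0.  0. -1.] q6 0.13
GO [-0.04  0.02 -0.01] turn [-0.  0.  0.] w 0.0599 F [-1.849 -0.396  3.775] t 15.75
```

Contact (force changed by +4.6 N). Release and rise.

```bash
python3 -m handwheel '[[0,0,0,0,0,0],[0,0,0,0,0,0],[0,0,0,0,0,0],[0,0,0,0,0,0],[0,0,0,0,0,0]]' 1;python3 -m handwheel '[[0,-0.5,0,0,0,0],[0,-1.5,0,0,0,0],[0,-3,0,0,0,0],[0,-4.5,0,0,0,0],[-1,-6,0,0,0,0]]'; python3 -c "
from h import *
go(0.56,0.365,0.15,93)
snap('wrist','12');snap('top','12')"
```

```text
clock: 16.38
eef_pos: [0.6191, 0.1144, 0.0617]
tool_rot: [-0.707, -0.018, 0.019, 0.707]
ft_force: [0.2, -0.5, 0.3]
grip_width: 0.0855
clock: 17.0
eef_pos: [0.5951, 0.1131, 0.2138]
tool_rot: [-0.707, -0.019, 0.018, 0.707]
ft_force: [-0.0, 0.9, 0.1]
grip_width: 0.0856
pos [0.595 0.113 0.214] jawyaw 93.0 down [ 0.002  0.    -1.   ] q6 0.14
GO [-0.88  2.55 10.13] turn [-0.   -0.    0.01] w 0.0856 F [-0.03   0.925  0.108] t 17.0
```

View pics/wrist_12.png

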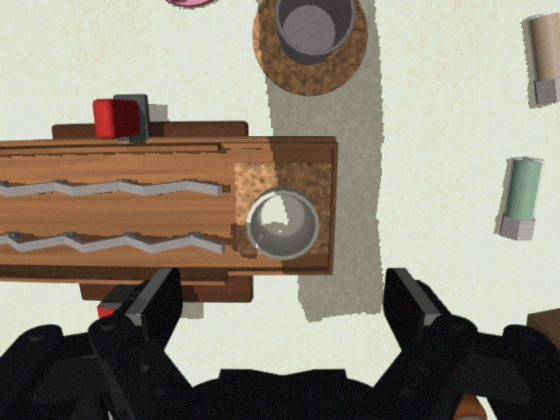

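```bash
python3 - <<'E'
from h import *
c=load('wrist','12'); print('bowl',onplane(c,[(283,222),(247,222),(319,222),(283,186),(283,259)],.084)); print('pad near',onplane(c,[(235,163),(329,163)],.048),'handle',onplane(c,[(103,120)],.094))
print('green',onplane(c,[(521,197),(526,158),(517,238)],.015))
big('pics/wrist_12.png','pics/w12.png',0,100,345,310,2.3)
E
```

```text
bowl [[0.613 0.115 0.084]
 [0.615 0.085 0.084]
 [0.612 0.145 0.084]
 [0.583 0.113 0.084]
 [0.647 0.117 0.084]]
pad near [[0.572 0.07  0.048]
 [0.568 0.154 0.048]] handle [[ 0.537 -0.025  0.094]]
green [[0.596 0.366 0.015]
 [0.554 0.362 0.015]
 [0.642 0.373 0.015]]
```

View pics/w12.png

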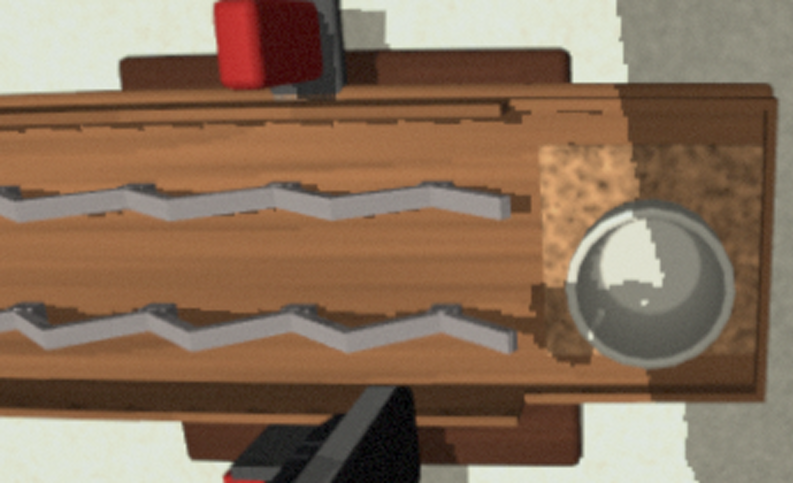

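```bash
python3 - <<'E'
from h import *
c=load('wrist','12'); f=lambda p:(p[0]/2.3,p[1]/2.3+100)
for n,pts,z in [('near peaks',[(507,200),(335,203),(170,205),(22,205)],.0755),('far peaks',[(513,335),(352,335),(192,335),(48,332)],.0755),('near valley',[(437,182),(285,182),(140,185)],.057),('far valley',[(445,308),(300,308),(158,307)],.057)]:
    print(n,onplane(c,[f(p) for p in pts],z)[:,:2].tolist())
E
```

```text
near peaks [[0.5883518992671811, 0.06144399494733901], [0.5925548678633304, -0.0018448590841852325], [0.5962567279003654, -0.06537016402347484], [0.5989292876134572, -0.12646992307498645]]
far peaks [[0.6406725588377056, 0.06378675870097701], [0.6442096611340768, 0.0016378280502006154], [0.6481224942563991, -0.06271571011493374], [0.6508453610065694, -0.12439497025508053]]
near valley [[0.5868346346660889, 0.03122181197354025], [0.5896132983596113, -0.028689962381268447], [0.5934046518223263, -0.08867866542802064]]
far valley [[0.6381918229139547, 0.03328566433633384], [0.6415452808375689, -0.02644858069774156], [0.6446770728040379, -0.08751293173275629]]
```

```bash
python3 -m handwheel '[[-0.2,0.5,2,0,0,0],[-0.4,1,4.2,0,0,0],[-0.6,1.5,6.4,0,0,0],[-0.8,2,8.4,0,0,0],[-0.9,2.5,10.1,0,0,0]]' 0.25;   python3 -c "
from h import *
go(0.597,0.367,0.06,95); snap('wrist','13')"
```

```text
clock: 17.73
eef_pos: [0.5579, 0.3661, 0.1489]
tool_rot: [-0.707, -0.019, 0.019, 0.707]
ft_force: [0.5, -0.3, -0.8]
grip_width: 0.0533
pos [0.558 0.366 0.149] jawyaw 93.1 down [ 0.  0. -1.] q6 0.53
GO [ 1.56  3.56 -0.05] turn [-0.   -0.19  0.  ] w 0.0533 F [ 0.49  -0.346 -0.844] t 17.725
```

View pics/wrist_13.png

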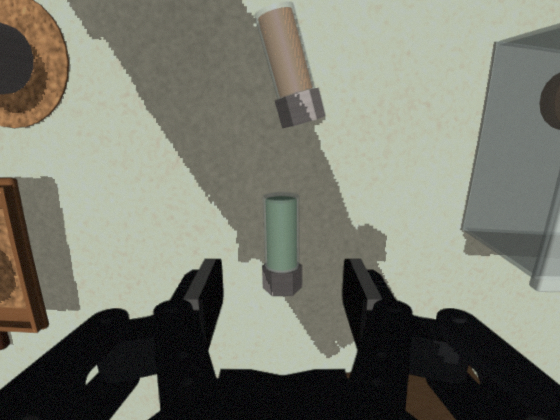

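```bash
python3 -c "
from h import *
c=load('wrist','13')
P=onplane(c,[(282,194),(282,294),(282,268)],.017); print(P, P[:2].mean(0), np.linalg.norm(P[0]-P[1]))
P=onplane(c,[(276,6),(302,125)],.017); print(P, P.mean(0), np.linalg.norm(P[0]-P[1]),np.degrees(np.arctan2(*(P[1]-P[0])[1::-1])))
"
```

```text
[[0.553 0.366 0.017]
 [0.644 0.371 0.017]
 [0.619 0.369 0.017]] [0.598 0.368 0.017] 0.09155206037542694
[[0.413 0.354 0.017]
 [0.497 0.378 0.017]] [0.455 0.366 0.017] 0.0872674465280762 16.170436790952373
```

```bash
python3 -m handwheel '[[0.8,0.5,0,0,0,0],[1.55,1.5,0,0,0,0],[1.55,3,0,0,0,0],[1.55,4.5,0,0,0,0],[1.55,5,0,0,0,0]]';   python3 -c "
from h import *
go(0.597,0.3675,0.004,93); snap('wrist','14')"
```

```text
clock: 18.4
eef_pos: [0.5953, 0.3646, 0.0209]
tool_rot: [0.708, 0.017, -0.02, -0.706]
ft_force: [-0.5, -0.5, -0.7]
grip_width: 0.0533
pos [0.595 0.365 0.021] jawyaw 93.0 down [-0.005 -0.003 -1.   ] q6 0.5
GO [0.08 0.67 0.11] turn [ 0.02 -0.   -0.03] w 0.0533 F [-0.47  -0.532 -0.724] t 18.4
```

View pics/wrist_14.png

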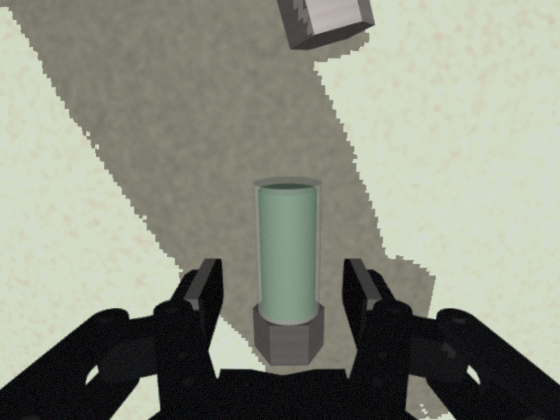

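```bash
python3 -m handwheel '[[0.05,0.2,0.1,0,0,0],[0.05,0.5,0.1,0,0,0],[0.05,0.66,0.1,0,0,0],[0.05,0.66,0.1,0,0,0],[0.05,0.66,0.1,0,0,0]]'; python3 -c "
from h import *
go(0.597,0.3675,0.004,93)";python3 -m handwheel '[[0,0,0,0,0,0],[0,0,0,0,0,0],[0,0,0,0,0,0],[0,0,0,0,0,0],[0,0,0,0,0,0]]' -1;   python3 -c "
from h import *
go(0.597,0.3675,0.004,93); snap('wrist','15')"
```

```text
clock: 19.08
eef_pos: [0.5985, 0.3688, 0.0082]
tool_rot: [-0.707, -0.019, 0.018, 0.707]
ft_force: [-0.9, 0.1, 0.3]
grip_width: 0.0533
pos [0.598 0.369 0.008] jawyaw 93.0 down [ 0.001  0.    -1.   ] q6 0.5
GO [-0.06  0.17 -0.05] turn [-0. -0.  0.] w 0.0533 F [-0.942  0.137  0.341] t 19.075
clock: 19.7
eef_pos: [0.5986, 0.3689, 0.0085]
tool_rot: [-0.707, -0.019, 0.018, 0.707]
ft_force: [-0.1, -0.5, 4.1]
grip_width: 0.0279
pos [0.599 0.369 0.008] jawyaw 93.0 down [ 0.001  0.001 -1.   ] q6 0.5
GO [-0.07  0.18 -0.05] turn [-0.    0.    0.01] w 0.0279 F [-0.065 -0.453  4.119] t 19.7
```

View pics/wrist_15.png

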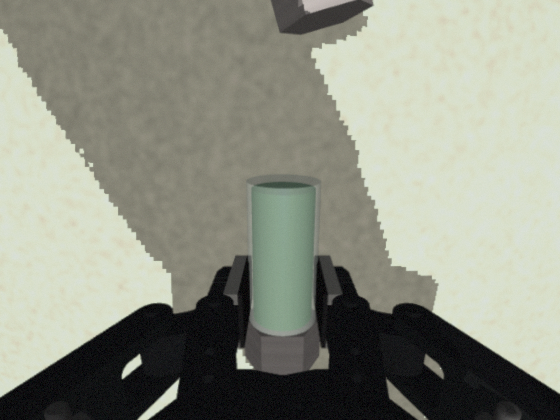

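```bash
python3 -m handwheel '[[0,-1,0,0,0,0],[0,-2.4,0,0,0,0],[0,-4,0,0,0,0],[0,-5,-1.5,0,0,0],[0,-5.2,-3.5,0,0,0]]';   python3 -c "
from h import *
go(0.6165,0.0315,0.12,93)"
```

```text
clock: 20.38
eef_pos: [0.6035, 0.2821, 0.1393]
tool_rot: [-0.706, -0.021, 0.018, 0.707]
ft_force: [0.4, 0.2, -0.2]
grip_width: 0.0274
pos [0.604 0.282 0.139] jawyaw 93.2 down [ 0.003  0.002 -1.   ] q6 0.38
GO [ -0.04   0.76 -10.04] turn [-0.01  0.02  0.02] w 0.0274 F [ 0.444  0.159 -0.19 ] t 20.375
```

```bash
python3 -m handwheel '[[0,0,-2,0,0,0],[0,0,-4.3,0,0,0],[0,0,-6.6,0,0,0],[0,0,-8.6,0,0,0],[-0.05,0.5,-10,0,0,0]]';   python3 -c "
from h import *
go(0.6165,0.0315,0.0655,93); snap('wrist','16')"
```

```text
clock: 21.0
eef_pos: [0.6149, 0.0291, 0.1253]
tool_rot: [0.707, 0.018, -0.018, -0.707]
ft_force: [0.5, 0.6, -0.8]
grip_width: 0.0281
pos [0.615 0.029 0.125] jawyaw 92.9 down [ 0.001 -0.    -1.   ] q6 -0.0
GO [0.07 2.39 0.09] turn [ 0.   -0.01  0.01] w 0.0281 F [ 0.48   0.599 -0.754] t 21.0
```

View pics/wrist_16.png

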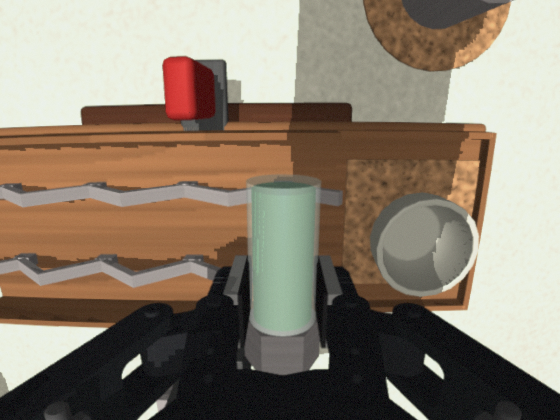

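```bash
python3 -m handwheel '[[0.05,0.5,0.08,0,0,0],[0.05,1.1,0.09,0,0,0],[0.05,1.6,0.09,0,0,0],[0.05,1.9,0.09,0,0,0],[0.05,2.0,0.09,0,0,0]]';   python3 -c "
from h import *
go(0.6165,0.0315,0.0655,93); snap('wrist','17')"
```

```text
clock: 21.68
eef_pos: [0.6156, 0.0343, 0.0751]
tool_rot: [0.707, 0.019, -0.019, -0.707]
ft_force: [-2.1, -1.4, 3.3]
grip_width: 0.0275
pos [0.616 0.034 0.075] jawyaw 93.0 down [-0. -0. -1.] q6 0.0
GO [ 0.03  0.39 -0.11] turn [ 0.  0. -0.] w 0.0275 F [-2.088 -1.374  3.308] t 21.675
```

View pics/wrist_17.png

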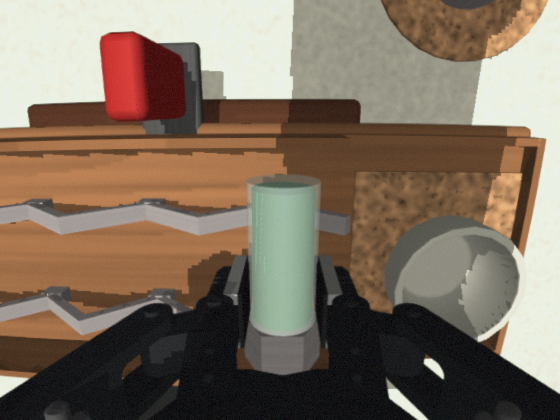

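```bash
python3 -m handwheel '[[0,0,-0.05,0,0,0],[0,0,-0.11,0,0,0],[0,0,-0.11,0,0,0],[0,0,-0.11,0,0,0],[0,0,-0.11,0,0,0]]';   python3 -c "
from h import *
go(0.6165,0.0315,0.0655,93)";  python3 -m handwheel '[[0,0.05,0,0,0,0],[0,0.08,0,0,0,0],[0,0.08,0,0,0,0],[0,0.08,0,0,0,0],[0,0.08,0,0,0,0]]';   python3 -c "
from h import *
go(0.6165,0.0315,0.0655,93)"
```

```text
clock: 22.35
eef_pos: [0.6159, 0.0311, 0.0753]
tool_rot: [-0.707, -0.019, 0.019, 0.707]
ft_force: [0.6, -0.2, -1.5]
grip_width: 0.0277
pos [0.616 0.031 0.075] jawyaw 93.0 down [ 0.  0. -1.] q6 -0.0
GO [0.02 0.39 0.01] turn [-0.  0.  0.] w 0.0277 F [ 0.601 -0.246 -1.465] t 22.35
clock: 22.98
eef_pos: [0.6159, 0.0311, 0.0733]
tool_rot: [0.707, 0.019, -0.019, -0.707]
ft_force: [0.2, -0.3, -0.2]
grip_width: 0.0278
pos [0.616 0.031 0.073] jawyaw 93.0 down [ 0. -0. -1.] q6 -0.0
GO [0.02 0.31 0.01] turn [0. 0. 0.] w 0.0278 F [ 0.217 -0.269 -0.228] t 22.975
```

```bash
  python3 -m handwheel '[[0,0.03,0,0,0,0],[0,0.06,0,0,0,0],[0,0.08,0,0,0,0],[0,0.08,0,0,0,0],[0,0.08,0,0,0,0]]'; python3 -m handwheel '[[0,0.03,0,0,0,0],[0,0.06,0,0,0,0],[0,0.08,0,0,0,0],[0,0.08,0,0,0,0],[0,0.08,0,0,0,0]]';   python3 -c "
from h import *
go(0.6165,0.0315,0.0655,93)"
```

```text
clock: 23.6
eef_pos: [0.6162, 0.0308, 0.0723]
tool_rot: [0.707, 0.019, -0.018, -0.707]
ft_force: [-3.1, -1.5, 5.5]
grip_width: 0.0284
clock: 24.22
eef_pos: [0.6163, 0.0306, 0.0716]
tool_rot: [0.707, 0.019, -0.018, -0.707]
ft_force: [-5.1, -2.3, 11.4]
grip_width: 0.0278
pos [0.616 0.031 0.072] jawyaw 93.0 down [ 0.002 -0.001 -1.   ] q6 -0.0
GO [0.01 0.25 0.04] turn [ 0.01 -0.    0.01] w 0.0278 F [-5.072 -2.299 11.368] t 24.225
```

```bash
  python3 -m handwheel '[[0,-0.06,-0.04,0,0,0],[0,-0.06,-0.06,0,0,0],[0,-0.06,-0.06,0,0,0],[0,-0.06,-0.06,0,0,0],[0,-0.06,-0.06,0,0,0]]';   python3 -c "
from h import *
go(0.6165,0.0315,0.0655,93)"
```

```text
clock: 24.85
eef_pos: [0.6166, 0.03, 0.0717]
tool_rot: [-0.707, -0.019, 0.018, 0.707]
ft_force: [-2.9, 0.2, 7.0]
grip_width: 0.0276
pos [0.617 0.03  0.072] jawyaw 93.0 down [ 0.002  0.001 -1.   ] q6 -0.0
GO [0.   0.25 0.06] turn [-0.    0.    0.01] w 0.0276 F [-2.921  0.155  7.018] t 24.85
```

```bash
  python3 -m handwheel '[[0,0,0,0,0,0],[0,0,0,0,0,0],[0,0,0,0,0,0],[0,0,0,0,0,0],[0,0,0,0,0,0]]' -0.2;  python3 -m handwheel '[[0,0,0,0,0,0],[0,0,0,0,0,0],[0,0,0,0,0,0],[0,0,0,0,0,0],[0,0,0,0,0,0]]' 0.06;   python3 -c "
from h import *
go(0.6165,0.0315,0.0655,93);snap('wrist','18')"
```

```text
clock: 25.48
eef_pos: [0.616, 0.0296, 0.0706]
tool_rot: [0.707, 0.018, -0.019, -0.707]
ft_force: [0.4, 0.2, -0.6]
grip_width: 0.0342
clock: 26.1
eef_pos: [0.616, 0.0296, 0.0708]
tool_rot: [-0.707, -0.019, 0.019, 0.707]
ft_force: [0.2, -0.1, 0.4]
grip_width: 0.0454
pos [0.616 0.03  0.071] jawyaw 93.0 down [ 0.  0. -1.] q6 -0.0
GO [0.02 0.21 0.07] turn [-0.  0.  0.] w 0.0454 F [ 0.178 -0.057  0.405] t 26.1
```

View pics/wrist_18.png

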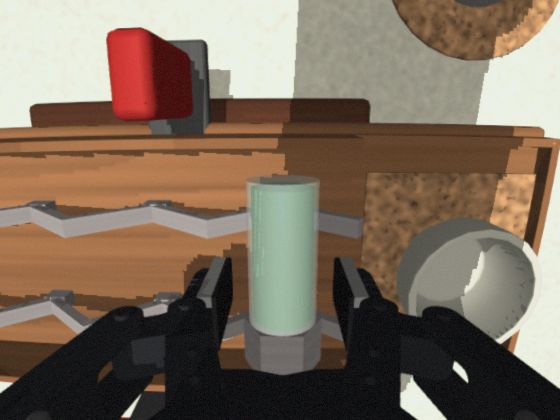

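Released in groove 1. Rise and look.

```bash
  python3 -m handwheel '[[0,-0.6,0,0,0,0],[0,-1.6,0,0,0,0],[0,-2.8,0,0,0,0],[-0.5,-4,0,0,0,0],[-1.5,-5,0,0,0,0]]';   python3 -c "
from h import *
go(0.455,0.366,0.12,106);snap('wrist','19')"
```

```text
clock: 26.78
eef_pos: [0.5793, 0.0277, 0.1983]
tool_rot: [-0.707, -0.02, 0.017, 0.707]
ft_force: [-0.0, -0.4, 0.0]
grip_width: 0.0452
pos [0.579 0.028 0.198] jawyaw 93.0 down [ 0.003  0.    -1.   ] q6 -0.0
GO [-4.27  3.12 13.77] turn [ 0.   -1.3   0.02] w 0.0452 F [-0.008 -0.369  0.005] t 26.775
```

View pics/wrist_19.png

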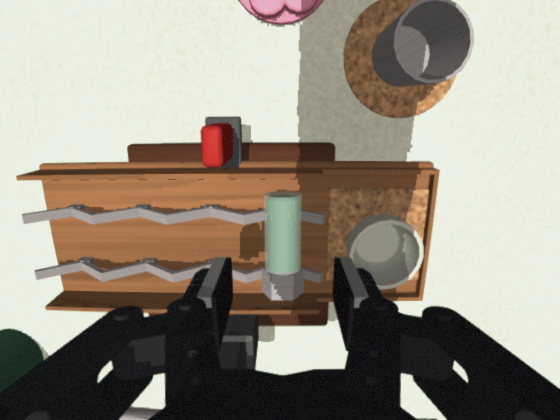

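```bash
  python3 -m handwheel '[[-0.7,0,2.1,0,-0.3,0],[-1.4,0,4.3,0,-0.6,0],[-2.1,0.3,6.6,0,-0.9,0],[-2.8,0.8,8.9,0,-1.2,0],[-3.5,1.2,11,0,-1.4,0]]' 0.25;   python3 -c "
from h import *
go(0.44,0.36,0.10,107)"
```

```text
clock: 27.45
eef_pos: [0.4763, 0.2998, 0.1665]
tool_rot: [-0.699, -0.106, 0.104, 0.7]
ft_force: [1.0, 0.6, -0.3]
grip_width: 0.0536
pos [0.476 0.3   0.167] jawyaw 107.1 down [ 0.002  0.001 -1.   ] q6 0.26
GO [-0.68  2.66  2.73] turn [-0.    0.01  0.01] w 0.0536 F [ 0.989  0.605 -0.263] t 27.45
```

```bash
  python3 -m handwheel '[[-0.4,0.4,1.2,0,0,0],[-0.7,1,2.4,0,0,0],[-0.7,1.6,2.7,0,0,0],[-0.7,2,2.7,0,0,0],[-0.7,2,2.7,0,0,0]]';   python3 -c "
from h import *
go(0.455,0.365,0.008,107);snap('wrist','20')"
```

```text
clock: 28.08
eef_pos: [0.4404, 0.3559, 0.115]
tool_rot: [0.7, 0.104, -0.105, -0.699]
ft_force: [-0.7, -0.3, 0.8]
grip_width: 0.0533
pos [0.44  0.356 0.115] jawyaw 106.9 down [-0.001 -0.002 -1.   ] q6 0.38
GO [0.67 4.28 0.18] turn [ 0.01 -0.01 -0.01] w 0.0533 F [-0.698 -0.307  0.835] t 28.075
```

View pics/wrist_20.png

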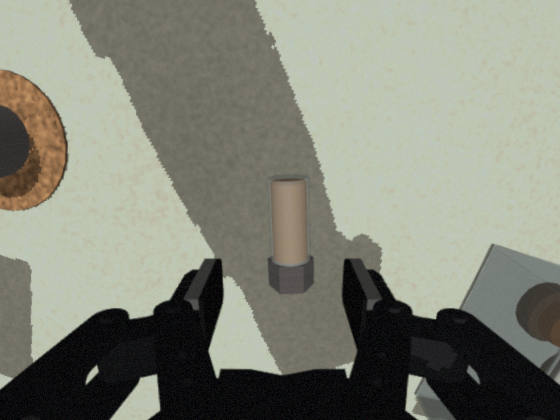

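```bash
python3 -c "
from h import *
c=load('wrist','20')
P=onplane(c,[(288,179),(292,290)],.017); print(P, P.mean(0), np.linalg.norm(P[0]-P[1]),np.degrees(np.arctan2(*(P[1]-P[0])[1::-1])))
c=load('wrist','14')
P=onplane(c,[(288,180),(289,360)],.017); print(P, P.mean(0), np.linalg.norm(P[0]-P[1]),np.degrees(np.arctan2(*(P[1]-P[0])[1::-1])))
"
```

```text
[[0.416 0.353 0.017]
 [0.499 0.381 0.017]] [0.457 0.367 0.017] 0.08759726987716307 19.231174028732834
[[0.553 0.365 0.017]
 [0.646 0.371 0.017]] [0.6   0.368 0.017] 0.09314250213839026 3.5868157328302948
```

```bash
  python3 -c "
from h import *
go(0.456,0.3665,0.006,109)"; python3 -m handwheel '[[0.4,0.4,0.1,0,-0.1,0],[0.72,1.4,0.23,0,-0.2,0],[0.72,2.8,0.23,0,-0.2,0],[0.72,3.8,0.23,0,-0.2,0],[0.72,4.3,0.23,0,-0.2,0]]';   python3 -c "
from h import *
go(0.456,0.3665,0.006,109);snap('wrist','21')"
```

```text
pos [0.441 0.356 0.116] jawyaw 106.9 down [-0.    -0.001 -1.   ] q6 0.38
GO [0.7  4.39 0.22] turn [ 0.   -0.21 -0.  ] w 0.0534 F [ 1.133  0.218 -0.138] t 28.125
clock: 28.75
eef_pos: [0.456, 0.3671, 0.0066]
tool_rot: [0.698, 0.116, -0.117, -0.697]
ft_force: [-0.5, -0.4, -0.2]
grip_width: 0.0536
pos [0.456 0.367 0.007] jawyaw 109.0 down [-0.001 -0.001 -1.   ] q6 0.35
GO [-0.01  0.02 -0.02] turn [ 0.   -0.   -0.01] w 0.0536 F [-0.5   -0.37  -0.167] t 28.75
```

View pics/wrist_21.png

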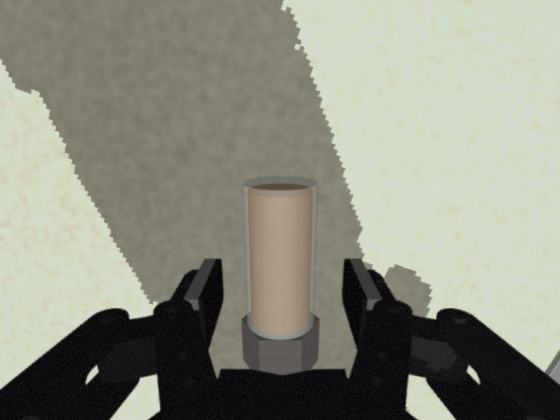

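Centred and aligned. Grip.

```bash
 python3 -m handwheel '[[0,0,0,0,0,0],[0,0,0,0,0,0],[0,0,0,0,0,0],[0,0,0,0,0,0],[0,0,0,0,0,0]]' -1; python3 -m handwheel '[[0,-1,0,0,0,0],[0,-2.4,0,0,0,0],[0,-4,0,0,0,0],[0,-5,-1,0,0.4,0],[0.3,-5.2,-3,0,0.9,0]]';   python3 -c "
from h import *
go(0.616,-0.032,0.13,93)"
```

```text
clock: 29.42
eef_pos: [0.4566, 0.3685, 0.0094]
tool_rot: [-0.697, -0.117, 0.116, 0.698]
ft_force: [-0.1, -0.1, 5.3]
grip_width: 0.0279
clock: 30.05
eef_pos: [0.4878, 0.3008, 0.1404]
tool_rot: [-0.704, -0.063, 0.061, 0.705]
ft_force: [0.6, -0.3, -0.4]
grip_width: 0.0278
pos [0.488 0.301 0.14 ] jawyaw 100.1 down [ 0.003  0.002 -1.   ] q6 0.38
GO [  2.72   0.4  -14.01] turn [-0.01  0.71  0.02] w 0.0278 F [ 0.591 -0.339 -0.399] t 30.05
```

```bash
python3 -m handwheel '[[0.5,0,-2,0,0.2,0],[1,0,-4.3,0,0.4,0],[1.5,0,-6.6,0,0.6,0],[2,0,-8.9,0,0.7,0],[2.4,0,-11,0,0.7,0]]';   python3 -c "
from h import *
go(0.619,-0.032,0.12,93)"
```

```text
clock: 30.68
eef_pos: [0.5943, 0.0371, 0.1378]
tool_rot: [-0.707, -0.018, 0.019, 0.707]
ft_force: [1.3, 0.3, -0.3]
grip_width: 0.028
pos [0.594 0.037 0.138] jawyaw 93.0 down [-0.001  0.    -1.   ] q6 0.01
GO [ 0.84  0.71 -2.81] turn [-0.   -0.   -0.01] w 0.028 F [ 1.343  0.321 -0.347] t 30.675
```

```bash
python3 -m handwheel '[[0.3,0,-1.2,0,0,0],[0.7,0,-2.6,0,0,0],[0.85,0.2,-2.8,0,0,0],[0.85,0.7,-2.8,0,0,0],[0.85,0.7,-2.8,0,0,0]]';   python3 -c "
from h import *
go(0.619,-0.032,0.075,93);snap('wrist','22')"
```

```text
clock: 31.3
eef_pos: [0.6172, -0.0286, 0.1186]
tool_rot: [-0.707, -0.017, 0.021, 0.707]
ft_force: [0.1, 0.6, -0.8]
grip_width: 0.0277
pos [ 0.617 -0.029  0.119] jawyaw 93.1 down [-0.005  0.001 -1.   ] q6 -0.1
GO [ 0.07  1.74 -0.14] turn [-0.    0.01 -0.03] w 0.0277 F [ 0.081  0.635 -0.812] t 31.3
```

View pics/wrist_22.png

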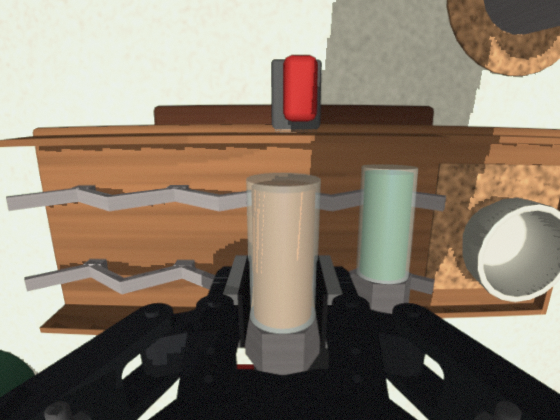

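```bash
python3 -m handwheel '[[0.05,0.3,-0.13,0,0,0],[0.07,0.8,-0.14,0,0,0],[0.07,1.2,-0.14,0,0,0],[0.07,1.4,-0.14,0,0,0],[0.07,1.5,-0.14,0,0,0]]';   python3 -c "
from h import *
go(0.619,-0.032,0.075,93)"; python3 -m handwheel '[[0,0.05,0,0,0,0],[0,0.1,0,0,0,0],[0,0.14,0,0,0,0],[0,0.18,0,0,0,0],[0,0.2,0,0,0,0]]';   python3 -c "
from h import *
go(0.619,-0.032,0.075,93)"
```

```text
clock: 31.98
eef_pos: [0.6208, -0.0332, 0.0827]
tool_rot: [-0.707, -0.018, 0.019, 0.707]
ft_force: [0.5, -0.5, -0.8]
grip_width: 0.0278
pos [ 0.621 -0.033  0.083] jawyaw 93.0 down [-0.001  0.    -1.   ] q6 -0.11
GO [-0.07  0.31  0.05] turn [-0. -0. -0.] w 0.0278 F [ 0.502 -0.498 -0.778] t 31.975
clock: 32.6
eef_pos: [0.621, -0.0332, 0.0783]
tool_rot: [0.707, 0.019, -0.018, -0.707]
ft_force: [0.5, 0.5, 0.3]
grip_width: 0.0281
pos [ 0.621 -0.033  0.078] jawyaw 93.0 down [ 0. -0. -1.] q6 -0.11
GO [-0.08  0.13  0.05] turn [ 0. -0.  0.] w 0.0281 F [0.52  0.463 0.291] t 32.6
```

```bash
python3 -m handwheel '[[0,0.05,0,0,0,0],[0,0.1,0,0,0,0],[0,0.12,0,0,0,0],[0,0.12,0,0,0,0],[0,0.12,0,0,0,0]]';   python3 -c "
from h import *
go(0.619,-0.032,0.075,93)"; python3 -m handwheel '[[0,0.05,0,0,0,0],[0,0.1,0,0,0,0],[0,0.12,0,0,0,0],[0,0.12,0,0,0,0],[0,0.12,0,0,0,0]]';   python3 -c "
from h import *
go(0.619,-0.032,0.075,93)"
```

```text
clock: 33.22
eef_pos: [0.621, -0.0332, 0.0753]
tool_rot: [0.707, 0.018, -0.018, -0.707]
ft_force: [-0.1, 0.5, -0.3]
grip_width: 0.0278
pos [ 0.621 -0.033  0.075] jawyaw 93.0 down [ 0. -0. -1.] q6 -0.11
GO [-0.08  0.01  0.05] turn [ 0. -0.  0.] w 0.0278 F [-0.128  0.549 -0.275] t 33.225
clock: 33.85
eef_pos: [0.6213, -0.033, 0.0735]
tool_rot: [-0.707, -0.019, 0.018, 0.707]
ft_force: [-2.6, -0.0, 5.5]
grip_width: 0.0277
pos [ 0.621 -0.033  0.073] jawyaw 93.0 down [ 0.001  0.    -1.   ] q6 -0.11
GO [-0.09 -0.06  0.05] turn [-0.    0.    0.01] w 0.0277 F [-2.588 -0.015  5.489] t 33.85
```

```bash
  python3 -m handwheel '[[0,0,0,0,0,0],[0,0,0,0,0,0],[0,0,0,0,0,0],[0,0,0,0,0,0],[0,0,0,0,0,0]]' -0.2;  python3 -m handwheel '[[0,0,0,0,0,0],[0,0,0,0,0,0],[0,0,0,0,0,0],[0,0,0,0,0,0],[0,0,0,0,0,0]]' 0.06;    python3 -m handwheel '[[0,-0.6,0,0,0,0],[0,-1.6,0,0,0,0],[0,-2.8,0,0,0,0],[-0.5,-4,0,0,0,0],[-1.5,-5,0,0,0,0]]';   python3 -c "
from h import *
go(0.60,-0.334,0.14,93);snap('wrist','23')"
```

```text
clock: 34.48
eef_pos: [0.621, -0.0332, 0.0722]
tool_rot: [0.707, 0.018, -0.019, -0.707]
ft_force: [-0.1, 0.1, -0.2]
grip_width: 0.0341
clock: 35.1
eef_pos: [0.621, -0.0332, 0.0723]
tool_rot: [0.707, 0.019, -0.019, -0.707]
ft_force: [-0.4, -0.2, 0.4]
grip_width: 0.0451
clock: 35.72
eef_pos: [0.5843, -0.0351, 0.1997]
tool_rot: [0.707, 0.02, -0.018, -0.707]
ft_force: [-0.9, 0.3, 0.4]
grip_width: 0.0453
pos [ 0.584 -0.035  0.2  ] jawyaw 93.0 down [ 0.003 -0.    -1.   ] q6 -0.11
GO [ -0.01   2.39 -11.97] turn [0.   0.   0.02] w 0.0453 F [-0.947  0.319  0.386] t 35.725
```

View pics/wrist_23.png

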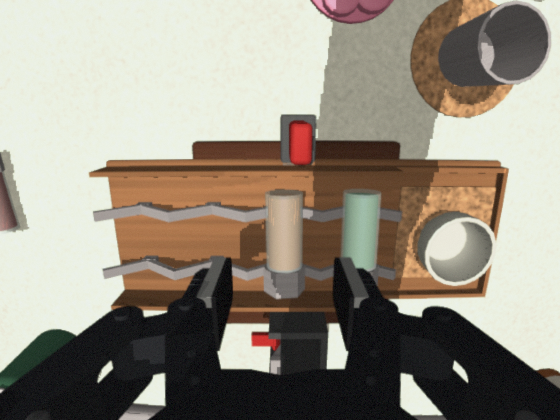

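```bash
 python3 -m handwheel '[[-0.2,0,-2,0,0,0],[-0.4,0.3,-4.4,0,0,0],[-0.6,0.8,-6.8,0,0,0],[-0.8,1.4,-9.2,0,0,0],[-1,2,-11.4,0,0,0]]' 0.25;   python3 -c "
from h import *
go(0.60,-0.334,0.14,93);snap('wrist','24')"
```

```text
clock: 36.4
eef_pos: [0.5737, -0.3234, 0.148]
tool_rot: [0.707, 0.019, -0.018, -0.707]
ft_force: [0.7, -0.1, 0.4]
grip_width: 0.0534
pos [ 0.574 -0.323  0.148] jawyaw 93.0 down [ 0.002 -0.001 -1.   ] q6 -0.57
GO [ 1.03  0.32 -0.48] turn [ 0.01 -0.    0.01] w 0.0534 F [ 0.685 -0.082  0.369] t 36.4
```

View pics/wrist_24.png

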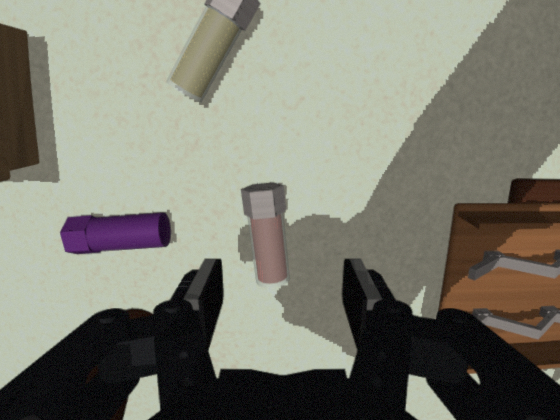

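```bash
python3 -c "
from h import *
c=load('wrist','24')
P=onplane(c,[(263,190),(272,281)],.017); print(P, P.mean(0), np.linalg.norm(P[0]-P[1]),np.degrees(np.arctan2(*(P[1]-P[0])[1::-1])))
print(onplane(c,[(175,231)],.017))
P=P.mean(0); go(P[0]+.001,P[1],.006,90+np.degrees(0)+10)
"
```

```text
[[ 0.566 -0.339  0.017]
 [ 0.647 -0.329  0.017]] [ 0.607 -0.334  0.017] 0.08204152716463345 7.57102233961242
[[ 0.605 -0.413  0.017]]
pos [ 0.571 -0.33   0.145] jawyaw 92.6 down [-0.002 -0.004 -1.   ] q6 -0.57
GO [ 1.46  5.55 -0.19] turn [ 0.02 -0.74 -0.01] w 0.0535 F [ 1.384 -4.39  -0.753] t 36.45
```

```bash
python3 -c "
from h import *
go(0.606,-.334,.006,97.5)"; python3 -m handwheel '[[0.7,0.3,-0.1,0,-0.2,0],[1.4,1.2,-0.2,0,-0.5,0],[1.4,2.5,-0.2,0,-0.5,0],[1.4,3.7,-0.2,0,-0.5,0],[1.4,4.4,-0.2,0,-0.5,0]]';   python3 -c "
from h import *
go(0.606,-0.334,0.006,97.5);snap('wrist','25')"
```

```text
pos [ 0.571 -0.33   0.145] jawyaw 92.6 down [-0.002 -0.004 -1.   ] q6 -0.57
GO [ 1.39  5.55 -0.18] turn [ 0.02 -0.49 -0.01] w 0.0535 F [ 1.384 -4.39  -0.753] t 36.45
clock: 37.08
eef_pos: [0.6082, -0.3237, 0.036]
tool_rot: [-0.705, -0.049, 0.05, 0.706]
ft_force: [-0.3, 0.6, 0.2]
grip_width: 0.0537
pos [ 0.608 -0.324  0.036] jawyaw 98.0 down [-0.002  0.001 -1.   ] q6 -0.63
GO [-0.14  1.2  -0.4 ] turn [-0.01  0.05 -0.01] w 0.0537 F [-0.326  0.553  0.186] t 37.075
```

View pics/wrist_25.png

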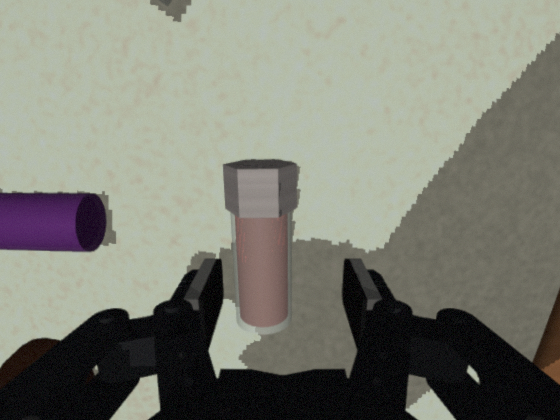

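```bash
python3 -m handwheel '[[-0.1,0,-0.3,0,0,0],[-0.1,0.2,-0.42,0,0,0],[-0.1,0.7,-0.42,0,0,0],[-0.1,1.15,-0.42,0,0,0],[-0.1,1.15,-0.42,0,0,0]]';   python3 -c "
from h import *
go(0.606,-0.334,0.006,97.5);snap('wrist','26')"
```

```text
clock: 37.75
eef_pos: [0.6064, -0.3341, 0.0066]
tool_rot: [-0.705, -0.048, 0.05, 0.706]
ft_force: [0.4, -0.8, 0.5]
grip_width: 0.0534
pos [ 0.606 -0.334  0.007] jawyaw 98.0 down [-0.003  0.002 -1.   ] q6 -0.64
GO [-0.02  0.02  0.01] turn [-0.01  0.05 -0.02] w 0.0534 F [ 0.44  -0.827  0.466] t 37.75
```

View pics/wrist_26.png

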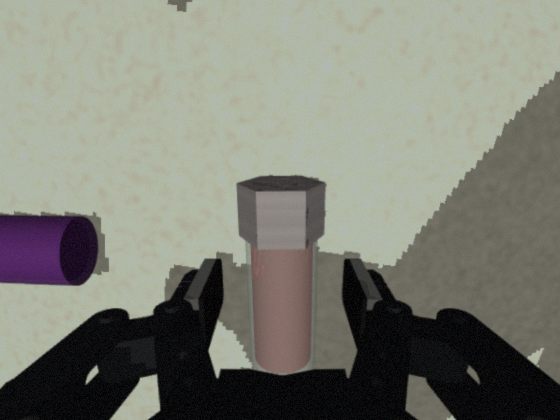

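```bash
 python3 -m handwheel '[[0,0,0,0,0,0],[0,0,0,0,0,0],[0,0,0,0,0,0],[0,0,0,0,0,0],[0,0,0,0,0,0]]' -1; python3 -m handwheel '[[0,-1,0,0,0,0],[0,-2.2,0,0,0,0],[0,-3.6,0,0,0.2,0],[0,-4.4,1,0,0.4,0],[0.3,-4.6,2.5,0,0.5,0]]';   python3 -c "
from h import *
go(0.627,-0.157,0.12,93)"
```

```text
clock: 38.42
eef_pos: [0.6083, -0.3351, 0.0093]
tool_rot: [0.706, 0.05, -0.049, -0.705]
ft_force: [-0.1, 0.9, 3.6]
grip_width: 0.0279
clock: 39.05
eef_pos: [0.6066, -0.273, 0.125]
tool_rot: [0.707, 0.018, -0.017, -0.706]
ft_force: [0.6, 0.1, -0.8]
grip_width: 0.0279
pos [ 0.607 -0.273  0.125] jawyaw 92.8 down [ 0.002 -0.001 -1.   ] q6 -0.47
GO [1.04 0.19 4.6 ] turn [ 0.01 -0.02  0.01] w 0.0279 F [ 0.592  0.098 -0.849] t 39.05
```

```bash
 python3 -m handwheel '[[0.4,0,1.5,0,0,0],[0.8,0,3,0,0,0],[1.05,0,4.3,0,0,0],[1.05,0.2,4.6,0,0,0],[1.05,0.2,4.6,0,0,0]]';   python3 -c "
from h import *
go(0.627,-0.157,0.076,93);snap('wrist','27')"
```

```text
clock: 39.67
eef_pos: [0.6258, -0.1555, 0.1174]
tool_rot: [-0.707, -0.018, 0.02, 0.707]
ft_force: [-0.4, -0.5, -0.5]
grip_width: 0.0279
pos [ 0.626 -0.156  0.117] jawyaw 93.0 down [-0.002  0.    -1.   ] q6 -0.3
GO [ 0.05  1.65 -0.06] turn [-0.    0.   -0.01] w 0.0279 F [-0.43  -0.549 -0.45 ] t 39.675
```

View pics/wrist_27.png

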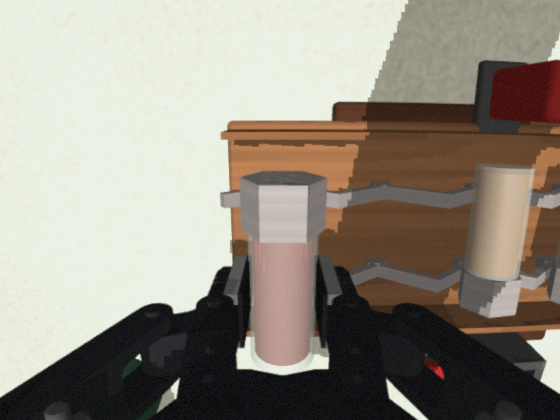

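```bash
 python3 -m handwheel '[[0.03,0.3,-0.06,0,0,0],[0.03,0.8,-0.06,0,0,0],[0.03,1.2,-0.06,0,0,0],[0.03,1.5,-0.06,0,0,0],[0.03,1.6,-0.06,0,0,0]]';   python3 -c "
from h import *
go(0.627,-0.157,0.076,93)";python3 -m handwheel '[[0,0.05,0,0,0,0],[0,0.1,0,0,0,0],[0,0.12,0,0,0,0],[0,0.12,0,0,0,0],[0,0.12,0,0,0,0]]';   python3 -c "
from h import *
go(0.627,-0.157,0.076,93)"
```

```text
clock: 40.35
eef_pos: [0.6269, -0.1572, 0.0775]
tool_rot: [-0.707, -0.018, 0.019, 0.707]
ft_force: [0.3, 0.4, 0.9]
grip_width: 0.0279
pos [ 0.627 -0.157  0.078] jawyaw 93.0 down [-0.001  0.    -1.   ] q6 -0.3
GO [0.   0.06 0.01] turn [-0.   -0.   -0.01] w 0.0279 F [0.334 0.425 0.916] t 40.35
clock: 40.98
eef_pos: [0.6275, -0.1573, 0.0757]
tool_rot: [0.707, 0.019, -0.018, -0.707]
ft_force: [-0.5, -0.0, -0.7]
grip_width: 0.0276
pos [ 0.628 -0.157  0.076] jawyaw 93.0 down [ 0. -0. -1.] q6 -0.3
GO [-0.02 -0.01  0.01] turn [0. 0. 0.] w 0.0276 F [-0.474 -0.038 -0.67 ] t 40.975
```

```bash
 python3 -m handwheel '[[0,0.03,0,0,0,0],[0,0.06,0,0,0,0],[0,0.08,0,0,0,0],[0,0.08,0,0,0,0],[0,0.08,0,0,0,0]]';   python3 -c "
from h import *
go(0.627,-0.157,0.076,93)";python3 -m handwheel '[[0,0.03,0,0,0,0],[0,0.06,0,0,0,0],[0,0.06,0,0,0,0],[0,0.06,0,0,0,0],[0,0.06,0,0,0,0]]';   python3 -c "
from h import *
go(0.627,-0.157,0.076,93)"
```

```text
clock: 41.6
eef_pos: [0.6276, -0.1573, 0.0738]
tool_rot: [0.707, 0.019, -0.018, -0.707]
ft_force: [-0.5, -0.9, 1.3]
grip_width: 0.0278
pos [ 0.628 -0.157  0.074] jawyaw 93.0 down [ 0. -0. -1.] q6 -0.3
GO [-0.02 -0.09  0.01] turn [ 0. -0.  0.] w 0.0278 F [-0.491 -0.902  1.337] t 41.6
clock: 42.22
eef_pos: [0.6278, -0.1574, 0.0732]
tool_rot: [0.707, 0.019, -0.018, -0.707]
ft_force: [-2.3, 0.9, 5.9]
grip_width: 0.0274
pos [ 0.628 -0.157  0.073] jawyaw 93.0 down [ 0.001 -0.    -1.   ] q6 -0.3
GO [-0.03 -0.11  0.02] turn [0.   0.   0.01] w 0.0274 F [-2.342  0.943  5.938] t 42.225
```

```bash
  python3 -m handwheel '[[0,0,0,0,0,0],[0,0,0,0,0,0],[0,0,0,0,0,0],[0,0,0,0,0,0],[0,0,0,0,0,0]]' -0.2;  python3 -m handwheel '[[0,0,0,0,0,0],[0,0,0,0,0,0],[0,0,0,0,0,0],[0,0,0,0,0,0],[0,0,0,0,0,0]]' 0.06;    python3 -m handwheel '[[0,-0.6,0,0,0,0],[0,-1.6,0,0,0,0],[0,-2.8,0,0,0,0],[-0.5,-4,0,0,0,0],[-1.5,-5,0,0,0,0]]';   python3 -c "
from h import *
go(0.43,-0.365,0.14,62);snap('wrist','28')"
```

```text
clock: 42.85
eef_pos: [0.6274, -0.1573, 0.0719]
tool_rot: [-0.707, -0.018, 0.019, 0.707]
ft_force: [-0.2, -0.4, 0.0]
grip_width: 0.0339
clock: 43.48
eef_pos: [0.6275, -0.1573, 0.072]
tool_rot: [0.707, 0.019, -0.019, -0.707]
ft_force: [0.5, 0.3, 0.6]
grip_width: 0.0452
clock: 44.1
eef_pos: [0.5908, -0.1593, 0.1995]
tool_rot: [0.707, 0.02, -0.018, -0.707]
ft_force: [0.2, -0.1, -0.5]
grip_width: 0.0451
pos [ 0.591 -0.159  0.2  ] jawyaw 93.0 down [ 0.003 -0.001 -1.   ] q6 -0.32
GO [-6.86  2.37 -7.87] turn [0.   3.1  0.02] w 0.0451 F [ 0.244 -0.079 -0.517] t 44.1
```

View pics/wrist_28.png

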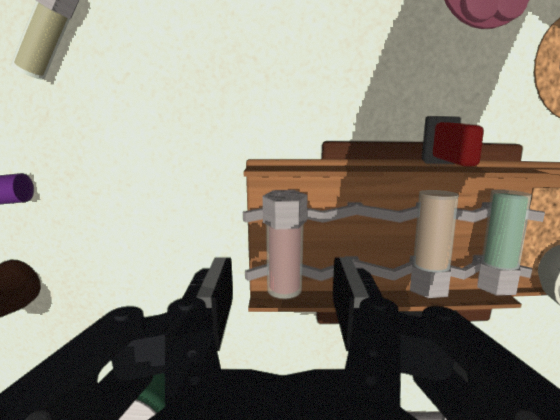

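```bash
 python3 -m handwheel '[[-1.4,0.2,-1.6,0,0.6,0],[-2.8,0.6,-3.2,0,1.2,0],[-4.2,1,-4.8,0,1.9,0],[-5.6,1.5,-6.4,0,2.6,0],[-6.8,2.2,-7.8,0,3.1,0]]' 0.25;   python3 -c "
from h import *
go(0.43,-0.365,0.14,62)";python3 -m handwheel '[[0,0,0,0,0,0],[0,0,0,0,0,0],[0,0,0,0,0,0],[0,0,0,0,0,0],[0,0,0,0,0,0]]';   python3 -c "
from h import *
go(0.456,-0.38,0.006,62);snap('wrist','29')"
```

```text
clock: 44.78
eef_pos: [0.4299, -0.3648, 0.1433]
tool_rot: [0.686, -0.171, 0.173, -0.685]
ft_force: [0.1, -0.2, 0.1]
grip_width: 0.0535
pos [ 0.43  -0.365  0.143] jawyaw 61.8 down [ 0.002 -0.002 -1.   ] q6 -0.21
GO [ 0.01  0.13 -0.  ] turn [ 0.   -0.02  0.02] w 0.0535 F [ 0.131 -0.201  0.104] t 44.775
clock: 45.4
eef_pos: [0.4312, -0.3623, 0.1424]
tool_rot: [0.686, -0.17, 0.171, -0.686]
ft_force: [-0.2, -0.3, -0.2]
grip_width: 0.0534
pos [ 0.431 -0.362  0.142] jawyaw 62.1 down [ 0. -0. -1.] q6 -0.21
GO [ 1.21  5.45 -0.16] turn [0.   0.01 0.  ] w 0.0534 F [-0.204 -0.312 -0.233] t 45.4
```

View pics/wrist_29.png

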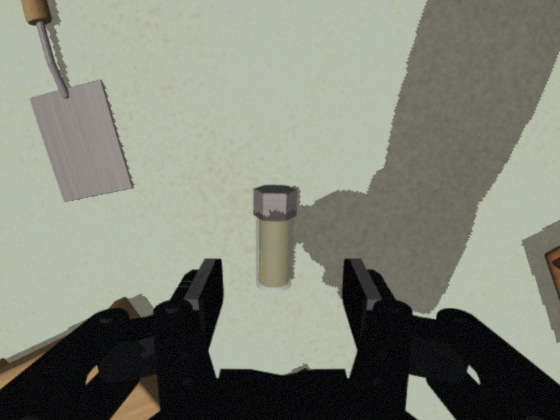

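```bash
python3 -c "
from h import *
c=load('wrist','29')
P=onplane(c,[(275,190),(275,286)],.017); print(P, P.mean(0), np.linalg.norm(P[0]-P[1]),np.degrees(np.arctan2(*(P[1]-P[0])[1::-1])))
P=P.mean(0); go(P[0],P[1],.007,62)
"
```

```text
[[ 0.42  -0.362  0.017]
 [ 0.494 -0.403  0.017]] [ 0.457 -0.382  0.017] 0.08486638199204884 -28.268367263207804
pos [ 0.431 -0.362  0.142] jawyaw 62.1 down [ 0. -0. -1.] q6 -0.21
GO [ 1.3   5.41 -0.22] turn [0.   0.01 0.  ] w 0.0533 F [-0.537 -0.042  0.113] t 45.45
```

```bash
python3 -m handwheel '[[0.6,0.3,-0.1,0,0,0],[1.28,1.4,-0.21,0,0,0],[1.28,3,-0.21,0,0,0],[1.28,4.6,-0.21,0,0,0],[1.28,5.35,-0.21,0,0,0]]';   python3 -c "
from h import *
go(0.457,-0.382,0.007,62);snap('wrist','30')"
```

```text
clock: 46.08
eef_pos: [0.4554, -0.3817, 0.0047]
tool_rot: [-0.685, 0.172, -0.17, 0.687]
ft_force: [0.5, 0.1, -0.3]
grip_width: 0.0535
pos [ 0.455 -0.382  0.005] jawyaw 62.0 down [-0.003  0.003 -1.   ] q6 -0.21
GO [ 0.06 -0.09  0.02] turn [-0.01  0.   -0.03] w 0.0535 F [ 0.479  0.14  -0.287] t 46.075
```

View pics/wrist_30.png

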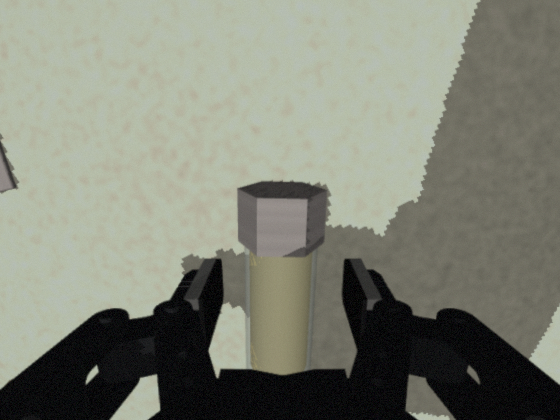

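```bash
 python3 -m handwheel '[[0.1,-0.08,0.02,0,0,0],[0.1,-0.08,0.02,0,0,0],[0.1,-0.08,0.02,0,0,0],[0.1,-0.08,0.02,0,0,0],[0.1,-0.08,0.02,0,0,0]]'; python3 -m handwheel '[[0,0,0,0,0,0],[0,0,0,0,0,0],[0,0,0,0,0,0],[0,0,0,0,0,0],[0,0,0,0,0,0]]' -1; python3 -m handwheel '[[0,-1,0,0,-0.4,0],[0,-2.2,0,0,-1.2,0],[0,-3.6,0.2,0,-2,0],[0,-4.6,1,0,-2.7,0],[0.3,-5.2,2.5,0,-3.1,0]]';   python3 -c "
from h import *
go(0.624,-0.095,0.14,93)"
```

```text
clock: 46.75
eef_pos: [0.4588, -0.3834, 0.0108]
tool_rot: [0.686, -0.171, 0.171, -0.686]
ft_force: [0.2, 0.1, 1.4]
grip_width: 0.0533
clock: 47.38
eef_pos: [0.4588, -0.3835, 0.0107]
tool_rot: [0.686, -0.171, 0.171, -0.686]
ft_force: [-1.5, 1.4, 5.6]
grip_width: 0.028
clock: 48.0
eef_pos: [0.4946, -0.3321, 0.1412]
tool_rot: [0.707, 0.019, -0.018, -0.707]
ft_force: [1.0, -0.6, -0.2]
grip_width: 0.0279
pos [ 0.495 -0.332  0.141] jawyaw 93.0 down [ 0.001 -0.001 -1.   ] q6 -0.64
GO [5.66 0.05 9.2 ] turn [ 0. -0.  0.] w 0.0279 F [ 0.978 -0.613 -0.188] t 48.0
```

```bash
 python3 -m handwheel '[[1.1,0,1.8,0,0,0],[2.3,0,3.7,0,0,0],[3.5,0,5.6,0,0,0],[4.7,0,7.5,0,0,0],[5.65,0,9.1,0,0,0]]'; python3 -m handwheel '[[0,0,0,0,0,0],[0,0.5,0,0,0,0],[0,0.8,0,0,0,0],[0,0.8,0,0,0,0],[0,0.8,0,0,0,0]]';   python3 -c "
from h import *
go(0.624,-0.095,0.078,93);snap('wrist','31')"
```

```text
clock: 48.62
eef_pos: [0.6244, -0.0947, 0.1393]
tool_rot: [-0.707, -0.019, 0.019, 0.707]
ft_force: [0.3, -0.0, -0.8]
grip_width: 0.0278
clock: 49.25
eef_pos: [0.6236, -0.0979, 0.1203]
tool_rot: [0.707, 0.018, -0.018, -0.707]
ft_force: [0.4, -0.6, -1.0]
grip_width: 0.0279
pos [ 0.624 -0.098  0.12 ] jawyaw 92.9 down [-0. -0. -1.] q6 -0.21
GO [0.02 1.69 0.12] turn [ 0.   -0.01 -0.  ] w 0.0279 F [ 0.377 -0.63  -1.014] t 49.25
```

View pics/wrist_31.png

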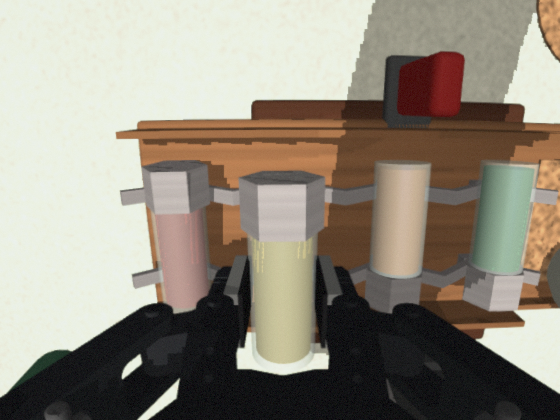

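```bash
 python3 -m handwheel '[[0.02,0.3,0.12,0,0,0],[0.02,0.8,0.12,0,0,0],[0.02,1.2,0.12,0,0,0],[0.02,1.5,0.12,0,0,0],[0.02,1.6,0.12,0,0,0]]';   python3 -c "
from h import *
go(0.624,-0.095,0.076,93)";python3 -m handwheel '[[0,0.04,0,0,0,0],[0,0.08,0,0,0,0],[0,0.08,0,0,0,0],[0,0.08,0,0,0,0],[0,0.08,0,0,0,0]]';   python3 -c "
from h import *
go(0.624,-0.095,0.076,93)"
```

```text
clock: 49.92
eef_pos: [0.6236, -0.0939, 0.0793]
tool_rot: [-0.707, -0.018, 0.019, 0.707]
ft_force: [0.5, -0.6, -0.7]
grip_width: 0.0275
pos [ 0.624 -0.094  0.079] jawyaw 93.0 down [-0.002  0.    -1.   ] q6 -0.2
GO [ 0.01  0.13 -0.05] turn [-0.    0.   -0.01] w 0.0275 F [ 0.542 -0.557 -0.727] t 49.925
clock: 50.55
eef_pos: [0.6242, -0.094, 0.0785]
tool_rot: [0.707, 0.019, -0.018, -0.707]
ft_force: [0.2, 0.2, -0.1]
grip_width: 0.0278
pos [ 0.624 -0.094  0.079] jawyaw 93.0 down [ 0. -0. -1.] q6 -0.2
GO [-0.01  0.1  -0.04] turn [0. 0. 0.] w 0.0278 F [ 0.189  0.243 -0.082] t 50.55
```

```bash
 python3 -m handwheel '[[0,0.04,-0.04,0,0,0],[0,0.08,-0.04,0,0,0],[0,0.1,-0.04,0,0,0],[0,0.1,-0.04,0,0,0],[0,0.1,-0.04,0,0,0]]';   python3 -c "
from h import *
go(0.624,-0.095,0.076,93)";python3 -m handwheel '[[0,0.04,0,0,0,0],[0,0.08,0,0,0,0],[0,0.08,0,0,0,0],[0,0.08,0,0,0,0],[0,0.08,0,0,0,0]]';   python3 -c "
from h import *
go(0.624,-0.095,0.076,93)"
```

```text
clock: 51.18
eef_pos: [0.6242, -0.095, 0.0758]
tool_rot: [-0.707, -0.018, 0.019, 0.707]
ft_force: [-0.2, 0.5, -0.3]
grip_width: 0.0277
pos [ 0.624 -0.095  0.076] jawyaw 93.0 down [-0.  0. -1.] q6 -0.2
GO [-0.01 -0.01 -0.  ] turn [-0.  0. -0.] w 0.0277 F [-0.197  0.54  -0.33 ] t 51.175
clock: 51.8
eef_pos: [0.6246, -0.0951, 0.0748]
tool_rot: [0.707, 0.019, -0.018, -0.707]
ft_force: [-0.3, 1.1, 4.6]
grip_width: 0.0279
pos [ 0.625 -0.095  0.075] jawyaw 93.0 down [ 0.001 -0.    -1.   ] q6 -0.2
GO [-0.02 -0.05  0.  ] turn [0.   0.   0.01] w 0.0279 F [-0.313  1.139  4.579] t 51.8
```

```bash
  python3 -m handwheel '[[0,0,0,0,0,0],[0,0,0,0,0,0],[0,0,0,0,0,0],[0,0,0,0,0,0],[0,0,0,0,0,0]]' -0.2;  python3 -m handwheel '[[0,0,0,0,0,0],[0,0,0,0,0,0],[0,0,0,0,0,0],[0,0,0,0,0,0],[0,0,0,0,0,0]]' 0.06;    python3 -m handwheel '[[0,-0.6,0,0,0,0],[0,-1.6,0,0,0,0],[0,-2.8,0,0,0,0],[-1.5,-4,0,0,0,0],[-3.5,-5,0,0,0,0]]';   python3 -c "
from h import *
go(0.47,-0.025,0.2,93);snap('wrist','32');snap('scene','32');snap('top','32')"
```

```text
clock: 52.42
eef_pos: [0.6242, -0.095, 0.0737]
tool_rot: [-0.707, -0.018, 0.019, 0.707]
ft_force: [0.6, 0.8, -0.5]
grip_width: 0.0342
clock: 53.05
eef_pos: [0.6242, -0.095, 0.0738]
tool_rot: [0.707, 0.019, -0.019, -0.707]
ft_force: [0.9, -0.1, 0.5]
grip_width: 0.0454
clock: 53.68
eef_pos: [0.5372, -0.0997, 0.201]
tool_rot: [0.707, 0.02, -0.018, -0.707]
ft_force: [-0.9, 0.7, 0.8]
grip_width: 0.0454
pos [ 0.537 -0.1    0.201] jawyaw 93.0 down [ 0.003 -0.001 -1.   ] q6 -0.24
GO [-2.53  0.03  3.12] turn [0.   0.   0.02] w 0.0454 F [-0.942  0.739  0.84 ] t 53.675
```

View pics/wrist_32.png

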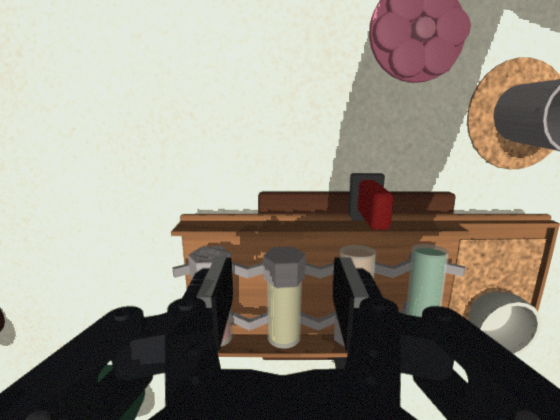

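View pics/scene_32.png

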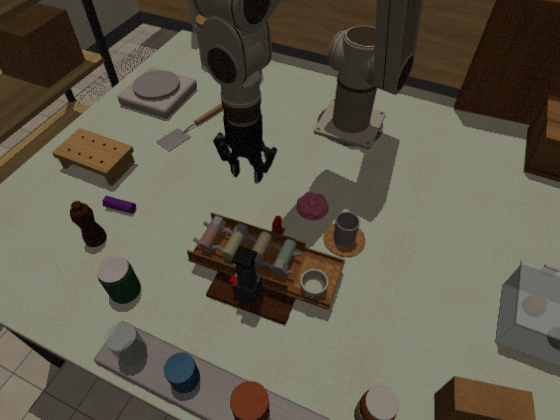

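```bash
python3 - <<'E'
from h import *
c=load('wrist','32'); print('bowl',onplane(c,[(502,322)],.084),'handle',onplane(c,[(381,222),(374,206)],.094))
big('pics/wrist_32.png','pics/w32.png',340,150,560,370,2.7)
big('pics/scene_32.png','pics/s32.png',180,200,360,310,4.4)
big('pics/top_32.png','pics/t32.png',200,125,330,215,6)
E
```

```text
bowl [[0.637 0.105 0.084]] handle [[ 0.544 -0.024  0.094]
 [ 0.532 -0.031  0.094]]
```

View pics/w32.png

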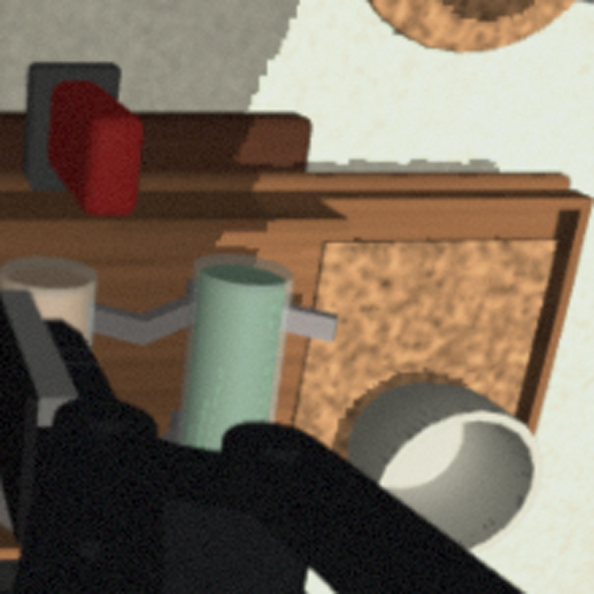

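View pics/s32.png

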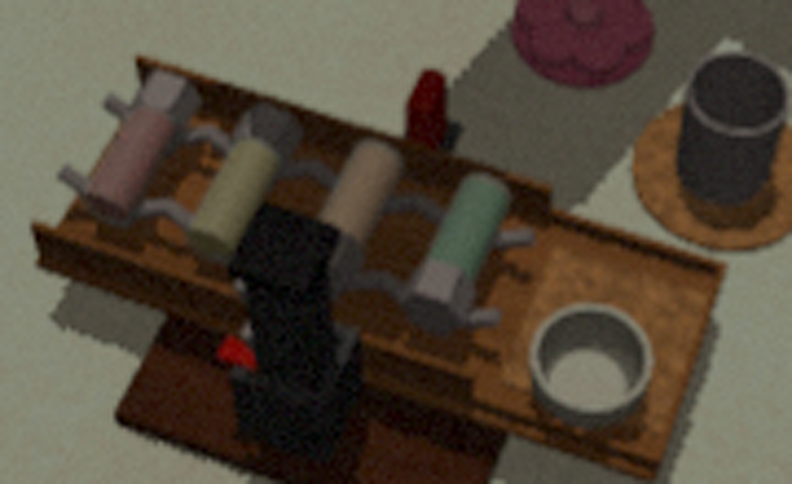

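View pics/t32.png

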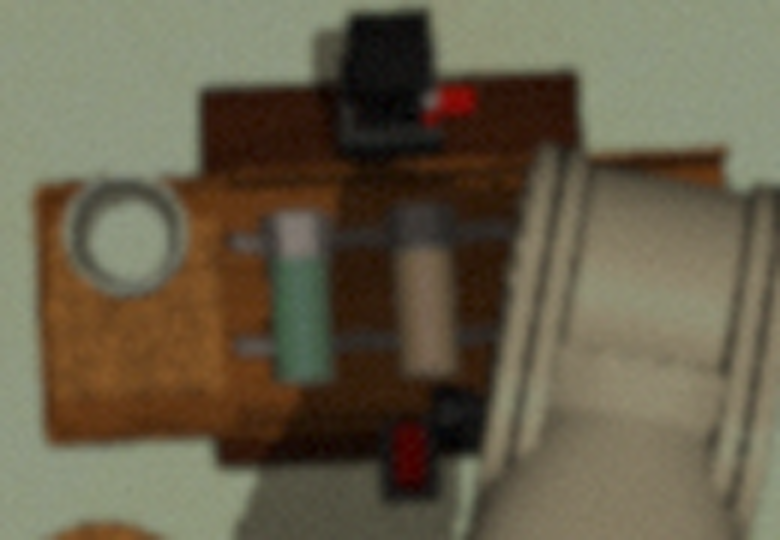

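```bash
python3 -c "
from h import *
c=load('top','32'); print(onplane(c,[(220.8,164.5)],.084)); go(0.57,0.11,0.2,93)"; python3 -m handwheel '[[0.2,0,1.7,0,0,0],[0.6,0,3.8,0,0,0],[1,0,5.9,0,0,0],[1.5,0,7.6,0,0,0],[1.7,0,8.3,0,0,0]]' 1;   python3 -m handwheel '[[0,0,0,0,0,0],[0,0,0,0,0,0],[0,0,0,0,0,0],[0,0,0,0,0,0],[0,0,0,0,0,0]]';python3 -c "
from h import *
go(0.64,0.111,0.12,93);snap('wrist','33')"
```

```text
[[0.642 0.115 0.084]]
pos [ 0.536 -0.1    0.202] jawyaw 93.0 down [ 0.005 -0.001 -1.   ] q6 -0.24
GO [1.78 0.09 8.31] turn [ 0.01 -0.    0.03] w 0.0453 F [ 0.521  0.35  -0.189] t 53.825
clock: 54.45
eef_pos: [0.5694, 0.1126, 0.1985]
tool_rot: [-0.707, -0.02, 0.019, 0.707]
ft_force: [-0.4, -0.3, 0.2]
grip_width: 0.0855
clock: 55.08
eef_pos: [0.5684, 0.1092, 0.199]
tool_rot: [0.707, 0.018, -0.018, -0.707]
ft_force: [-0.7, 0.5, 0.6]
grip_width: 0.0854
pos [0.568 0.109 0.199] jawyaw 92.9 down [ 0.  0. -1.] q6 0.14
GO [ 2.86  3.16 -0.08] turn [ 0.   -0.01  0.  ] w 0.0854 F [-0.653  0.511  0.572] t 55.075
```

View pics/wrist_33.png

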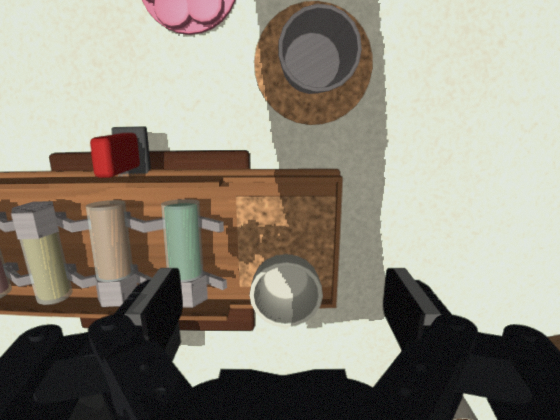

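```bash
python3 -c "
from h import *
c=load('wrist','33'); print(onplane(c,[(287,292),(251,292),(323,292)],.084))
go(0.642,0.112,0.1,93)
go(0.642,0.112,0.062,93)"
```

```text
[[0.643 0.117 0.084]
 [0.645 0.087 0.084]
 [0.642 0.147 0.084]]
pos [0.568 0.109 0.199] jawyaw 93.0 down [ 0. -0. -1.] q6 0.14
GO [ 2.95  3.96 -0.05] turn [ 0. -0.  0.] w 0.0852 F [0.589 0.009 0.354] t 55.125
pos [0.568 0.109 0.199] jawyaw 93.0 down [ 0. -0. -1.] q6 0.14
GO [ 2.95  5.48 -0.05] turn [ 0. -0.  0.] w 0.0852 F [0.589 0.009 0.354] t 55.125
```

```bash
python3 -m handwheel '[[1,0.3,0.1,0,0,0],[2,0.8,0.2,0,0,0],[3.03,1.5,0.17,0,0,0],[3.03,2.7,0.17,0,0,0],[3.03,3.6,0.17,0,0,0]]' 0.74;   python3 -m handwheel '[[0,0,0,0,0,0],[0,0,0,0,0,0],[0,0,0,0,0,0],[0,0,0,0,0,0],[0,0,0,0,0,0]]';python3 -c "
from h import *
go(0.644,0.1175,0.066,93);snap('wrist','34')"
```

```text
clock: 55.75
eef_pos: [0.6436, 0.1179, 0.1071]
tool_rot: [0.707, 0.018, -0.019, -0.707]
ft_force: [-0.0, 0.1, 0.4]
grip_width: 0.0743
clock: 56.38
eef_pos: [0.6441, 0.1181, 0.1095]
tool_rot: [-0.707, -0.019, 0.018, 0.707]
ft_force: [0.3, -0.1, -0.7]
grip_width: 0.0745
pos [0.644 0.118 0.109] jawyaw 93.0 down [ 0.001  0.    -1.   ] q6 0.13
GO [-0.01  1.74 -0.03] turn [-0.    0.    0.01] w 0.0745 F [ 0.316 -0.108 -0.654] t 56.375
```

View pics/wrist_34.png

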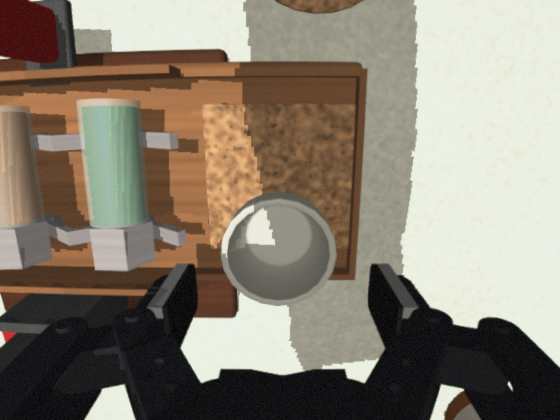

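```bash
python3 -m handwheel '[[0,0.4,-0.02,0,0,0],[0,0.9,-0.02,0,0,0],[0,1.3,-0.02,0,0,0],[0,1.5,-0.02,0,0,0],[0,1.5,-0.02,0,0,0]]';python3 -c "
from h import *
go(0.644,0.1175,0.066,93);snap('wrist','35')"
```

```text
clock: 57.05
eef_pos: [0.6434, 0.1175, 0.0705]
tool_rot: [0.707, 0.018, -0.019, -0.707]
ft_force: [-0.1, 0.4, -1.4]
grip_width: 0.0743
pos [0.643 0.118 0.07 ] jawyaw 93.0 down [-0.001 -0.    -1.   ] q6 0.13
GO [ 0.02  0.18 -0.  ] turn [ 0.    0.   -0.01] w 0.0743 F [-0.127  0.444 -1.441] t 57.05
```

View pics/wrist_35.png

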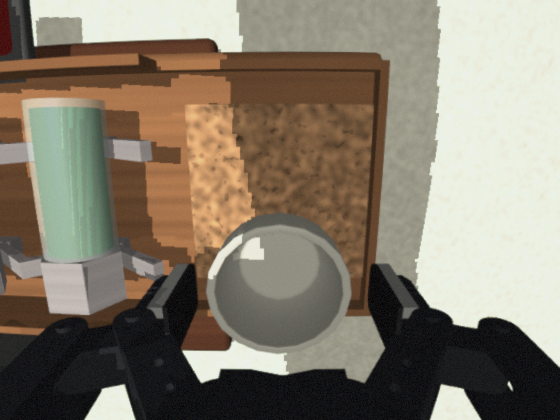

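```bash
python3 -m handwheel '[[0,0.08,-0.04,0,0,0],[0,0.16,-0.04,0,0,0],[0,0.16,-0.04,0,0,0],[0,0.16,-0.04,0,0,0],[0,0.16,-0.04,0,0,0]]'; python3 -m handwheel '[[0,0,0,0,0,0],[0,0,0,0,0,0],[0,0,0,0,0,0],[0,0,0,0,0,0],[0,0,0,0,0,0]]' -1;python3 -c "
from h import *
go(0.644,0.1175,0.066,93);snap('wrist','36')"
```

```text
clock: 57.72
eef_pos: [0.644, 0.1166, 0.0675]
tool_rot: [-0.707, -0.019, 0.018, 0.707]
ft_force: [-0.0, 0.7, -0.5]
grip_width: 0.0743
clock: 58.35
eef_pos: [0.6441, 0.1166, 0.0684]
tool_rot: [-0.707, -0.019, 0.018, 0.707]
ft_force: [-1.7, -1.3, 4.8]
grip_width: 0.0592
pos [0.644 0.117 0.068] jawyaw 93.0 down [ 0.001  0.    -1.   ] q6 0.13
GO [-0.    0.1   0.04] turn [-0.   -0.    0.01] w 0.0592 F [-1.693 -1.268  4.774] t 58.35
```

View pics/wrist_36.png

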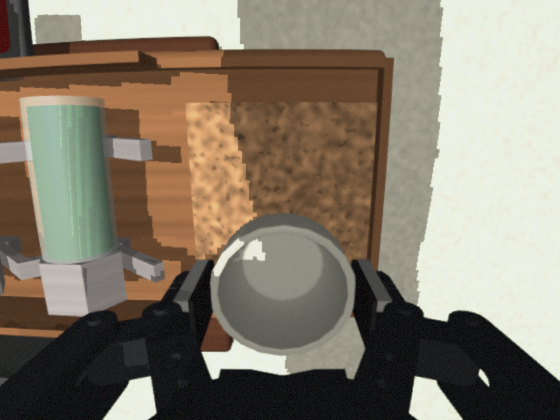

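```bash
python3 -m handwheel '[[0,-0.3,0,0,0,0],[0,-0.5,0,0,0,0],[-0.5,-0.5,0,0,0,0],[-1.04,-0.5,-0.03,0,0,0],[-1.04,-0.5,-0.03,0,0,0]]';  python3 -m handwheel '[[0,0.2,0,0,0,0],[0,0.38,0,0,0,0],[0,0.42,0,0,0,0],[0,0.46,0,0,0,0],[0,0.46,0,0,0,0]]';python3 -c "
from h import *
go(0.618,0.1145,0.068,93);snap('wrist','37')"
```

```text
clock: 59.02
eef_pos: [0.6172, 0.1144, 0.0797]
tool_rot: [0.707, 0.018, -0.019, -0.707]
ft_force: [-0.5, 0.3, -2.0]
grip_width: 0.0593
clock: 59.65
eef_pos: [0.6181, 0.1145, 0.0685]
tool_rot: [-0.707, -0.019, 0.018, 0.707]
ft_force: [0.5, -0.3, -1.3]
grip_width: 0.06
pos [0.618 0.114 0.068] jawyaw 93.0 down [ 0.  0. -1.] q6 0.13
GO [-0.    0.02  0.  ] turn [-0. -0.  0.] w 0.06 F [ 0.516 -0.345 -1.257] t 59.65
```

View pics/wrist_37.png

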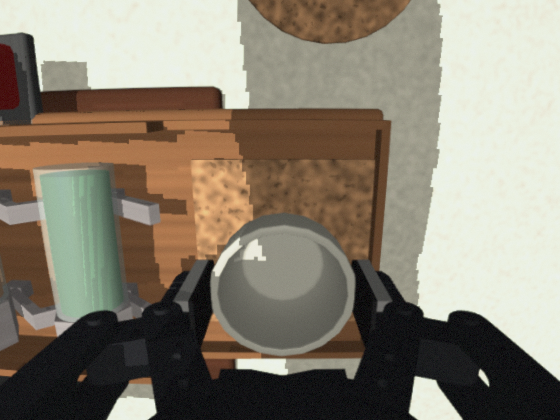

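```bash
python3 -m handwheel '[[0,0.03,0,0,0,0],[0,0.06,0,0,0,0],[0,0.06,0,0,0,0],[0,0.06,0,0,0,0],[0,0.06,0,0,0,0]]'; python3 -m handwheel '[[0,0.03,0,0,0,0],[0,0.06,0,0,0,0],[0,0.06,0,0,0,0],[0,0.06,0,0,0,0],[0,0.06,0,0,0,0]]'
```

```text
clock: 60.32
eef_pos: [0.6182, 0.1145, 0.0684]
tool_rot: [-0.707, -0.019, 0.018, 0.707]
ft_force: [-3.9, -0.7, 7.2]
grip_width: 0.0596
clock: 60.95
eef_pos: [0.6182, 0.1145, 0.0683]
tool_rot: [-0.707, -0.019, 0.018, 0.707]
ft_force: [-6.6, -1.4, 13.8]
grip_width: 0.0595
```

Contact. Back off slightly, release, rise, look.

```bash
python3 -m handwheel '[[0,-0.08,0,0,0,0],[0,-0.08,0,0,0,0],[0,-0.08,0,0,0,0],[0,-0.08,0,0,0,0],[0,-0.08,0,0,0,0]]' 0.76;python3 -m handwheel '[[0,-0.3,0,0,0,0],[0,-0.9,0,0,0,0],[0,-2,0,0,0,0],[-0.4,-3.5,0,0,0,0],[-1.5,-5.2,0,0,0,0]]'; python3 -c "
from h import *
snap('wrist','38');snap('scene','38')
go(0.49,-0.01,0.2,93)"
```

```text
clock: 61.58
eef_pos: [0.6179, 0.1145, 0.067]
tool_rot: [0.707, 0.018, -0.019, -0.707]
ft_force: [0.6, -0.5, 1.1]
grip_width: 0.0753
clock: 62.2
eef_pos: [0.5809, 0.1125, 0.1991]
tool_rot: [-0.707, -0.019, 0.018, 0.707]
ft_force: [-0.3, -0.3, 0.7]
grip_width: 0.0751
pos [0.582 0.113 0.205] jawyaw 93.0 down [ 0.011  0.002 -1.   ] q6 0.14
GO [-3.93  0.15 -4.72] turn [-0.01  0.    0.06] w 0.0756 F [1.166 0.198 0.22 ] t 62.3
```

View pics/wrist_38.png

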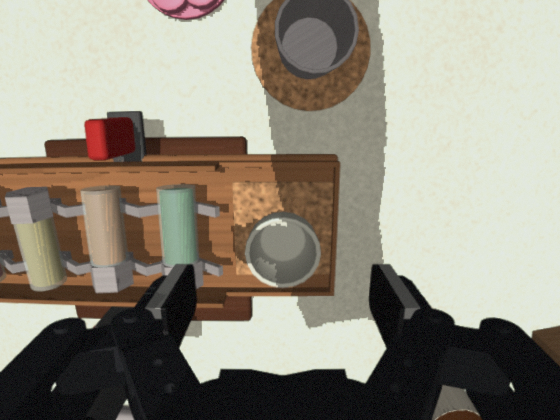

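```bash
python3 -c "
from h import *
c=load('wrist','38'); print(onplane(c,[(283,249)],.084),onplane(c,[(234,183),(332,182)],.048))"; python3 -m handwheel '[[-0.8,0,-0.9,0,0,0],[-1.6,0,-1.8,0,0,0],[-2.4,0,-2.8,0,0,0],[-3.2,0,-3.8,0,0,0],[-3.4,0.2,-5.2,0,0,0]]' 0.3;   python3 -m handwheel '[[0,0,0,0,0,0],[0,0,0,0,0,0],[0,0,0,0,0,0],[0,0,0,0,0,0],[0,0,0,0,0,0]]';python3 -c "
from h import *
go(0.532,-0.024,0.12,93);snap('wrist','39')"
```

```text
[[0.617 0.115 0.084]] [[0.573 0.07  0.048]
 [0.568 0.155 0.048]]
clock: 62.92
eef_pos: [0.502, -0.0222, 0.1934]
tool_rot: [0.707, 0.02, -0.018, -0.707]
ft_force: [1.0, -0.1, 0.4]
grip_width: 0.0554
clock: 63.55
eef_pos: [0.5026, -0.0212, 0.1923]
tool_rot: [-0.707, -0.019, 0.019, 0.707]
ft_force: [-0.2, 0.1, -1.0]
grip_width: 0.0552
pos [ 0.503 -0.021  0.192] jawyaw 93.1 down [-0.  0. -1.] q6 -0.1
GO [ 1.17  2.89 -0.17] turn [-0.    0.01 -0.  ] w 0.0552 F [-0.152  0.062 -0.987] t 63.55
```

View pics/wrist_39.png

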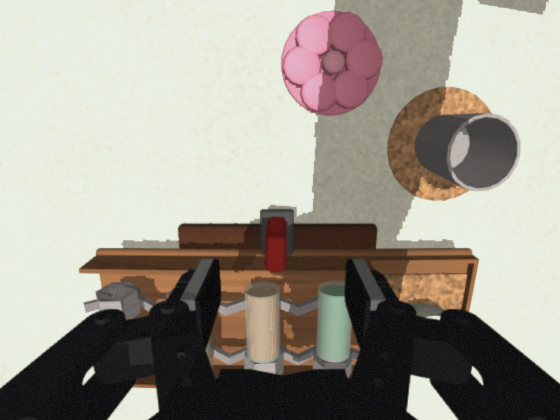

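```bash
python3 - <<'E'
from h import *
big('pics/wrist_39.png','pics/w39.png',230,190,330,290,6)
E
```

```text
(no output)
```

View pics/w39.png

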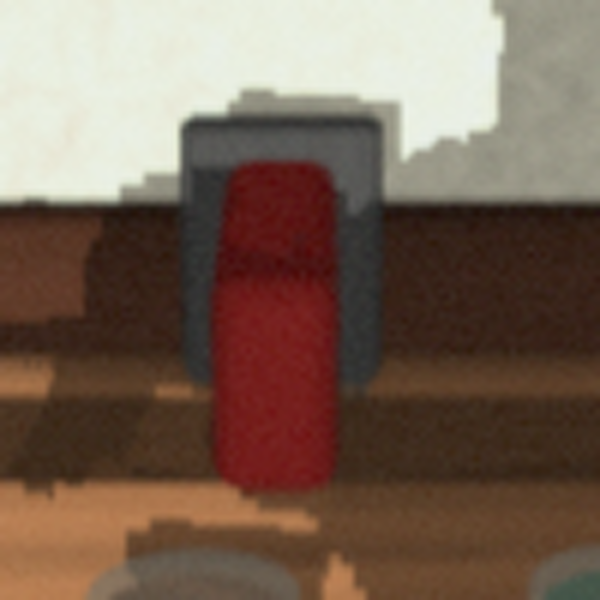

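```bash
python3 - <<'E'
from h import *
c=load('wrist','39')
for z in (.094,.099):
    P=onplane(c,[(276.2,254.3),(265.8,254),(286.3,254),(277,236.7),(276,271.7)],z); print(P, np.linalg.norm(P[1]-P[2]),np.linalg.norm(P[3]-P[4]))
E
```

```text
[[ 0.536 -0.024  0.094]
 [ 0.536 -0.032  0.094]
 [ 0.536 -0.016  0.094]
 [ 0.522 -0.024  0.094]
 [ 0.551 -0.023  0.094]] 0.015438697830884399 0.028585511190695044
[[ 0.534 -0.024  0.099]
 [ 0.534 -0.032  0.099]
 [ 0.533 -0.017  0.099]
 [ 0.52  -0.024  0.099]
 [ 0.548 -0.023  0.099]] 0.015117962808853604 0.02799165446379109
```

```bash
python3 -c "
from h import *
go(0.534,-0.024,0.068,93)"; python3 -m handwheel '[[0.6,0.3,-0.1,0,0,0],[1.25,1,-0.18,0,0,0],[1.25,2,-0.18,0,0,0],[1.25,3,-0.18,0,0,0],[1.25,3.6,-0.18,0,0,0]]'; python3 -c "
from h import *
go(0.534,-0.024,0.068,93);snap('wrist','40')"
```

```text
pos [ 0.503 -0.021  0.192] jawyaw 93.0 down [-0.  0. -1.] q6 -0.1
GO [ 1.25  4.97 -0.17] turn [-0.  0. -0.] w 0.0553 F [ 0.297  0.094 -0.124] t 63.6
clock: 64.22
eef_pos: [0.5338, -0.0246, 0.1003]
tool_rot: [-0.707, -0.018, 0.019, 0.707]
ft_force: [-0.4, 0.4, 0.2]
grip_width: 0.0556
pos [ 0.534 -0.025  0.1  ] jawyaw 93.0 down [-0.002  0.    -1.   ] q6 -0.1
GO [0.01 1.29 0.02] turn [-0.   -0.   -0.01] w 0.0556 F [-0.443  0.423  0.234] t 64.225
```

View pics/wrist_40.png

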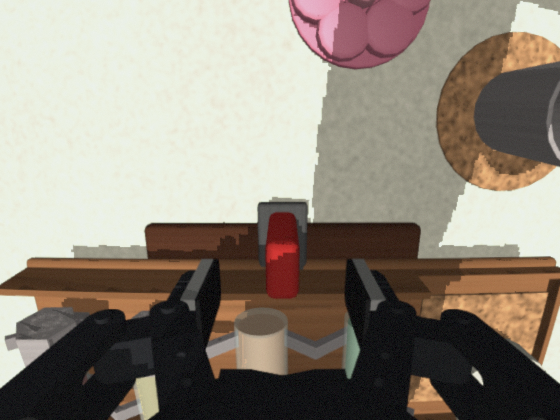

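```bash
python3 -m handwheel '[[0,0.3,0.02,0,0,0],[0,0.6,0.02,0,0,0],[0,0.9,0.02,0,0,0],[0,1.15,0.02,0,0,0],[0,1.2,0.02,0,0,0]]';python3 -c "
from h import *
go(0.534,-0.024,0.068,93)"; python3 -m handwheel '[[0,0,0,0,0,0],[0,0,0,0,0,0],[0,0,0,0,0,0],[0,0,0,0,0,0],[0,0,0,0,0,0]]' -1; python3 -c "
from h import *
go(0.534,-0.024,0.068,93);snap('wrist','41')"
```

```text
clock: 64.9
eef_pos: [0.5336, -0.0241, 0.0719]
tool_rot: [-0.707, -0.018, 0.019, 0.707]
ft_force: [0.1, -0.5, 0.3]
grip_width: 0.0555
pos [ 0.534 -0.024  0.072] jawyaw 93.0 down [-0.001 -0.    -1.   ] q6 -0.1
GO [0.02 0.16 0.  ] turn [-0.  0. -0.] w 0.0555 F [ 0.133 -0.458  0.292] t 64.9
clock: 65.53
eef_pos: [0.5342, -0.0248, 0.0728]
tool_rot: [0.707, 0.019, -0.018, -0.706]
ft_force: [-1.0, -4.5, 4.4]
grip_width: 0.0148
pos [ 0.534 -0.025  0.073] jawyaw 93.0 down [ 0.001 -0.001 -1.   ] q6 -0.1
GO [-0.01  0.19  0.03] turn [ 0.01 -0.    0.  ] w 0.0148 F [-0.954 -4.542  4.425] t 65.525
```

View pics/wrist_41.png

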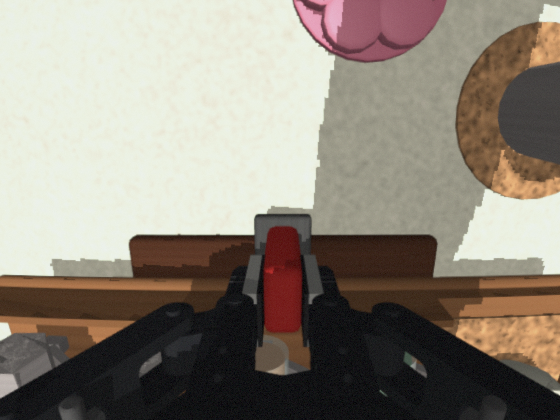

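```bash
python3 -m handwheel '[[0,-0.12,0,0,0,0],[0,-0.26,0,0,0,0],[0,-0.4,0,0,0,0],[0,-0.54,0,0,0,0],[0,-0.68,0,0,0,0]]';python3 -m handwheel '[[0,-0.14,0,0,0,0],[0,-0.28,0,0,0,0],[0,-0.42,0,0,0,0],[0,-0.56,0,0,0,0],[0,-0.68,0,0,0,0]]'; python3 -c "
from h import *
go(0.534,-0.024,0.12,93);snap('wrist','42')"
```

```text
clock: 66.2
eef_pos: [0.5341, -0.0248, 0.0874]
tool_rot: [0.707, 0.018, -0.019, -0.706]
ft_force: [4.5, -5.6, -9.7]
grip_width: 0.015
clock: 66.82
eef_pos: [0.5341, -0.0248, 0.1036]
tool_rot: [0.707, 0.018, -0.019, -0.706]
ft_force: [6.9, -5.3, -14.0]
grip_width: 0.0151
pos [ 0.534 -0.025  0.104] jawyaw 93.0 down [-0.001 -0.001 -1.   ] q6 -0.1
GO [-0.   -0.66  0.03] turn [ 0.01 -0.   -0.01] w 0.0151 F [  6.904  -5.276 -14.036] t 66.825
```

View pics/wrist_42.png

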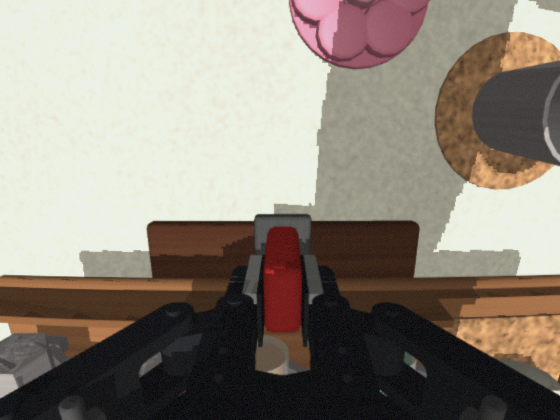

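```bash
python3 -m handwheel '[[0,-0.14,0,0,0,0],[0,-0.28,0,0,0,0],[0,-0.42,0,0,0,0],[0,-0.54,0,0,0,0],[0,-0.6,0,0,0,0]]';python3 -m handwheel '[[0,0,0,0,0,0],[0,0,0,0,0,0],[0,0,0,0,0,0],[0,0,0,0,0,0],[0,0,0,0,0,0]]'; python3 -c "
from h import *
go(0.534,-0.024,0.1205,93)"
```

```text
clock: 67.5
eef_pos: [0.5341, -0.0248, 0.1193]
tool_rot: [0.707, 0.018, -0.019, -0.706]
ft_force: [4.4, -5.5, -9.2]
grip_width: 0.0149
clock: 68.12
eef_pos: [0.5341, -0.0248, 0.1195]
tool_rot: [0.707, 0.018, -0.019, -0.706]
ft_force: [3.9, -5.1, -7.8]
grip_width: 0.0145
pos [ 0.534 -0.025  0.12 ] jawyaw 93.0 down [-0.001 -0.001 -1.   ] q6 -0.1
GO [-0.   -0.04  0.03] turn [ 0.01 -0.   -0.  ] w 0.0145 F [ 3.917 -5.095 -7.833] t 68.125
```

```bash
python3 -m handwheel '[[0,-0.05,0,0,0,0],[0,-0.08,0,0,0,0],[0,-0.08,0,0,0,0],[0,-0.08,0,0,0,0],[0,-0.08,0,0,0,0]]';python3 -m handwheel '[[0,0.04,0,0,0,0],[0,0.1,0,0,0,0],[0,0.16,0,0,0,0],[0,0.22,0,0,0,0],[0,0.24,0,0,0,0]]'; python3 -m handwheel '[[0,0,0,0,0,0],[0,0,0,0,0,0],[0,0,0,0,0,0],[0,0,0,0,0,0],[0,0,0,0,0,0]]';
```

```text
clock: 68.75
eef_pos: [0.5341, -0.0248, 0.1214]
tool_rot: [0.707, 0.018, -0.019, -0.706]
ft_force: [4.5, -4.8, -8.5]
grip_width: 0.0146
clock: 69.38
eef_pos: [0.5341, -0.0248, 0.1175]
tool_rot: [0.707, 0.018, -0.018, -0.706]
ft_force: [-0.9, -5.0, 5.7]
grip_width: 0.0147
clock: 70.0
eef_pos: [0.5342, -0.0248, 0.1175]
tool_rot: [0.707, 0.019, -0.018, -0.706]
ft_force: [-1.6, -5.8, 2.7]
grip_width: 0.0151
```

```bash
python3 -m handwheel '[[0,0,0,0,0,0],[0,0,0,0,0,0],[0,0,0,0,0,0],[0,0,0,0,0,0],[0,0,0,0,0,0]]' 0.1; python3 -m handwheel '[[0,-0.4,0,0,0,0],[0,-1.2,0,0,0,0],[0,-2.2,0,0,0,0],[-1,-3.2,0,0,0,0],[-3,-3.6,0,0,0,0]]'; python3 -c "
from h import *
snap('wrist','43');snap('scene','43');snap('top','43')
big('pics/scene_43.png','pics/s43.png',180,180,360,310,4.4);go(0.4,-0.1,0.25,93)"
```

```text
clock: 70.62
eef_pos: [0.5338, -0.024, 0.1173]
tool_rot: [-0.707, -0.019, 0.019, 0.707]
ft_force: [-0.4, -0.3, 1.0]
grip_width: 0.0471
clock: 71.25
eef_pos: [0.4607, -0.0282, 0.2096]
tool_rot: [0.707, 0.02, -0.017, -0.707]
ft_force: [0.1, -0.9, -0.4]
grip_width: 0.0472
pos [ 0.458 -0.028  0.209] jawyaw 93.0 down [ 0.002 -0.    -1.   ] q6 -0.11
GO [-2.45 -1.65 -2.75] turn [ 0.   -0.    0.01] w 0.0468 F [ 1.589 -0.471  0.72 ] t 71.4
```

View pics/wrist_43.png

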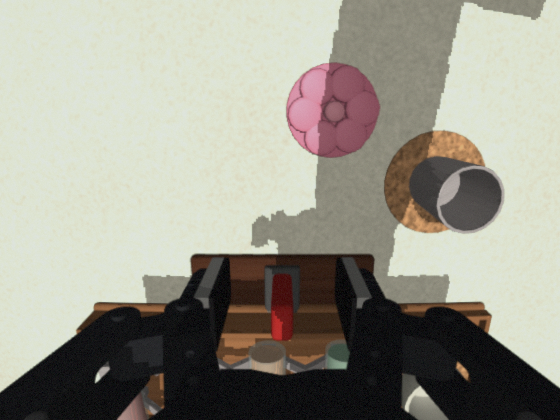

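View pics/s43.png

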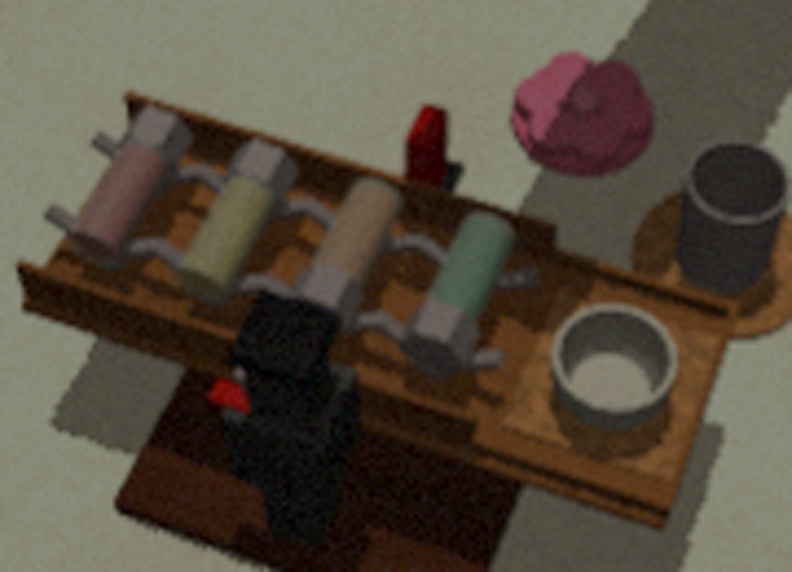

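```bash
python3 -m handwheel '[[-0.5,-0.5,-0.5,0,0,0],[-1.2,-1,-1.2,0,0,0],[-2,-1.5,-2.4,0,0,0],[-2.6,-1.6,-4,0,0,0],[-3,-1.6,-5.5,0,0,0]]'; python3 -m handwheel '[[0,0,0,0,0,0],[0,0,0,0,0,0],[0,0,0,0,0,0],[0,0,0,0,0,0],[0,0,0,0,0,0]]'; python3 -c "
from h import *
snap('top','44');snap('scene','44')
big('pics/top_44.png','pics/t44.png',180,110,340,260,5)
c=load('top','44');print(bot.get_obs()['ft_force'])"
```

```text
clock: 72.03
eef_pos: [0.3913, -0.1714, 0.2486]
tool_rot: [0.707, 0.019, -0.018, -0.706]
ft_force: [0.7, -0.2, -0.2]
grip_width: 0.0466
clock: 72.65
eef_pos: [0.3914, -0.1687, 0.2473]
tool_rot: [-0.707, -0.019, 0.019, 0.707]
ft_force: [-0.5, -0.7, -0.1]
grip_width: 0.047
[ 0.071 -0.614  0.558]
```

View pics/t44.png

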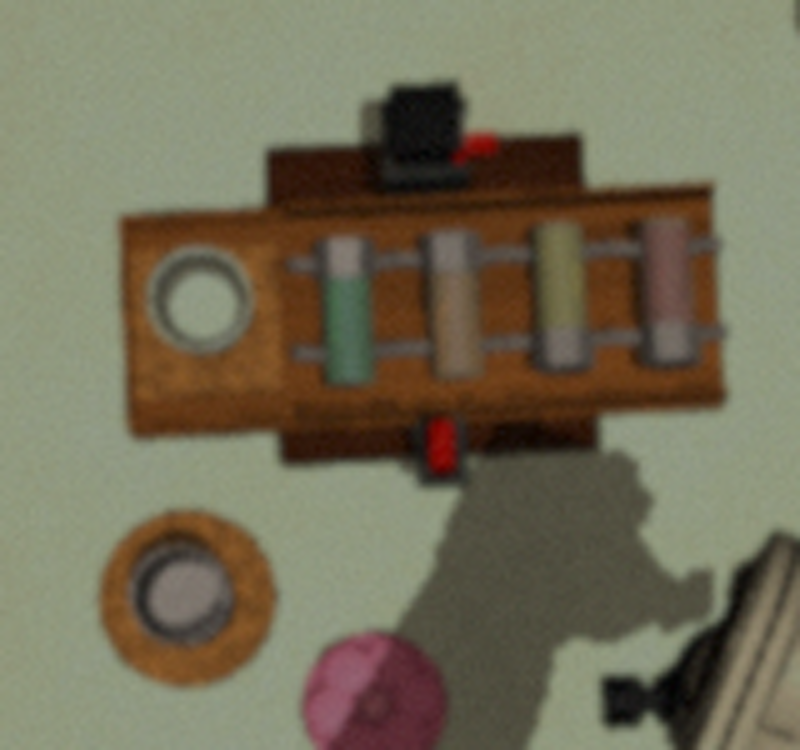

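View pics/scene_44.png

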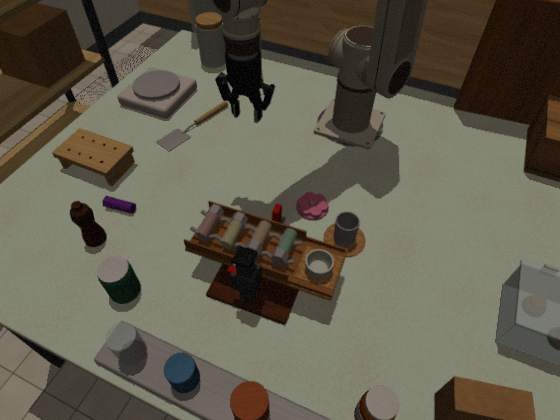

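```bash
python3 -c "
from h import *
c=load('top','44'); f=lambda p:(180+p[0]/5,110+p[1]/5)
print('bowl',onplane(c,[f((200,300))],.129));P=onplane(c,[f(p) for p in[(133,245),(278,245),(285,388),(140,397)]],.093);print(P,P.mean(0))
print('lip',onplane(c,[f((713,188)),f((724,402))],.123))"
```

```text
bowl [[0.619 0.113 0.129]]
[[0.657 0.156 0.093]
 [0.657 0.071 0.093]
 [0.572 0.066 0.093]
 [0.567 0.151 0.093]] [0.613 0.111 0.093]
lip [[ 0.686 -0.184  0.123]
 [ 0.56  -0.189  0.123]]
```

```bash
python3 -c "
from h import *
bot.job_done(); print(bot.get_obs()['clock'])"
```

```text
the job is handed in; nothing more can be done
the job is handed in; nothing more can be done
```

The job is done and was handed in at about 73 s. The cup stands on the coaster, the bowl is on the pad, and the four tubes are in grooves of their own: green in 1, orange in 2, yellow in 3 and red in 4. The tray is up one notch. The bowl was knocked about 3 cm aside during the run, so I put it back before lifting.

**Last checks:**
- **Tray:** it settled after about 44.7 mm of rise, against a notch at 45 mm, and the pawl was holding it before I let go.
- **Tubes, cup and bowl:** the last camera views show all four tubes lying in their grooves, and the cup and bowl upright.
- **Robot:** it was clear of everything, with no contact force.
- **Other things on the shelf:** I did not touch the mould, the purple tube or anything else.

**Where the measurements disagreed:**
- **Bowl position:** the views put it 3 to 6 mm from the pad's centre, towards the far side. I left it there rather than risk moving it again.
- **Heights:** my first estimates for the pad and grooves were 7 to 10 mm too low. I set the parts down by feeling for contact instead.

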